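# Load the parts tray with hex plugs and bearing housings

## Robot

A 7-joint arm with a two-finger parallel gripper is mounted at the origin on the work surface. World frame = base frame: x ahead of the robot, y to its left, z up, the work surface at z = 0. Lengths are in m, angles in rad, forces in N, time in s.
With the tool pointing down it reaches from about 0.4 to 0.85 m from the base axis. Payload 10.4 kg.
Tool frame: the origin (TCP) lies on the centre line of the jaws, within the pads' length; the fingertips stand 14 mm ahead of it and the grasp point (between the pads) lies 5 mm behind it (r.tips_ahead is the distance from the TCP to the fingertips, in m); z points along the fingers, y is the line along which they close (so a half turn about z gives the same grasp; the last joint's range is limited). The gripper opens to 87 mm and grips with 3 to 60 N. Pads are 19 mm wide; open, the fingers measure 117 mm over their backs; the gripper's body (75 mm by 190 mm) begins 51 mm behind the grasp point.
Start: joints at [-1.145, 0.332, -0.065, 1.46, 0.022, 1.35, -0.088], TCP at [0.271, 0.563, 0.214] pointing down, gripper open.
Joint ranges: [-2.6, 2.6], [-0.5, 2.12], [-1.47, 1.34], [0.16, 2.42], [-1.27, 4.41], [0.06, 2.06], [-2.6, 2.6]. Speed limits (rad/s): [2.22, 2.22, 2.79, 2.79, 3.14, 3.14, 3.14].

## Interface

Orientations are given as a rotation vector (axis times angle).
In Python, from station import monitor, optics, r gives the robot as it stands.
- The arm moves only by the tool arm_command, never from a script. Its argument "targets" is a list of rows, each a list of 6 numbers: the shift along the tool's x, y, z in m, then the turn, a rotation vector about the tool's x, y, z in rad. A call has 1 to 20 rows; each row shifts and turns the commanded pose from where the row before left it, along the tool's axes as they then stand; what a row does not reach is not made up. A row lasts 1/10 s, in which the tool goes at most 50 mm and 8.59 degrees, less where a joint would pass 70% of its speed; a pose out of reach is approached as far as the arm can. A call is refused whole if a number of a shift passes 0.05 or a number of a turn 0.15, either way. A call with a gripper value outside its range is refused whole. "gripper" is the gripper's target within -1 to 1 (shut at 1, half-way at 0, fully open at -1), set as the call begins (left out, the last holds). The fingers move at their own pace and stop on an object; "force" is the grip in N (left out, the last holds). Time passes only in rows, so rows that do not move let the fingers close. It gives the time, the measured TCP pose, the force, the opening and the grip force at its end, in the units of the state.
- monitor.read_state(): the state, without advancing time (a new reading comes with each control period).
- optics.grab_frame(name): name is "scene" or "top" or "wrist"; returns (picture, depth): 480x640x3 uint8, red, green, blue; 480x640 float32, m along the optical axis (not along the pixel's ray), 0 where there is no reading.
- optics.camera_info(name): a dict with "K" (3x3 intrinsics, pixels), "T" (4x4, takes a point from camera to world coordinates). Camera axes: x right, y down, z forward; pixel columns grow to the right and rows downward; lengths in m; the calibration is good to about 2 mm. A picture is of the moment at which its call begins: read the wrist's pose just before it. camera_info takes no time and is no camera call; for the wrist camera it gives the pose at the moment of the call.
- r.sign_off(): hands the job in; it is judged then, once.
The state is a dict: "t": time; "joint_positions": joint angles; "joint_velocities": joint speeds; "tau": joint torques, N m; "tool_pos": TCP position; "ee_rot": TCP orientation; "wrist_force": force on the tool from outside, world axes, zero at the start; "moment": the same for the moment, N m; "opening": finger opening in m; "finger_force": force on a finger pad.
Only numpy, scipy, OpenCV 4.12 (cv2) and the standard library are available. Lean on these libraries where they do the work, as an engineer would, in place of code of your own. Each camera call takes 0.05 s, during which the arm holds its last target. There are 200 camera calls.

## Task

Get the loading tray ready: put the bar offcut that was left in its bay into the clear offcut bin, pack all the hex plugs head down in the bay with their flat faces touching (a row of three side by side along the back rim, farthest from the robot, any others nested in front of it in the valleys between them), and seat the bearing block and the round flanged housing fully in their matching pockets. When all that is in place, throw the tray's locking lever fully over, away from the robot; don't knock over the glue bottle.

Things in the scene. Friction and masses are not known exactly. Their poses are not given: they have to be found in the camera images.
- tray: fixed grey tray, 136 (x) by 350 mm, floor 4 mm thick. Origin on the table under it, z up, +x = back, away from the robot. Open bay inside x -63 to 63, y -6 to 166 mm, its rim 5 mm wide, top 14 mm above the table; black nest plate at y -99 to -11, top 14 mm up, with a round and a rectangular pocket; locking lever at y = -150
- cell1 (a point): point on the bay floor, 4 mm above the table: nominal place of a hex plug's axis, middle of the back row; axes as the tray's. Pitch 46 mm along the row (tray y), rows 39.8 mm apart, front row half a pitch aside in the valleys. The bay has play: the whole pack may sit a centimetre off
- cell2 (a point): point on the bay floor, 4 mm above the table: nominal place of a hex plug's axis, +y (left) end of the back row; axes as the tray's. Pitch 46 mm along the row (tray y), rows 39.8 mm apart, front row half a pitch aside in the valleys. The bay has play: the whole pack may sit a centimetre off
- cell3 (a point): point on the bay floor, 4 mm above the table: nominal place of a hex plug's axis, -y (right) end of the back row; axes as the tray's. Pitch 46 mm along the row (tray y), rows 39.8 mm apart, front row half a pitch aside in the valleys. The bay has play: the whole pack may sit a centimetre off
- cell4 (a point): point on the bay floor, 4 mm above the table: nominal place of a hex plug's axis, +y (left) place of the front row; axes as the tray's. Pitch 46 mm along the row (tray y), rows 39.8 mm apart, front row half a pitch aside in the valleys. The bay has play: the whole pack may sit a centimetre off
- cell5 (a point): point on the bay floor, 4 mm above the table: nominal place of a hex plug's axis, -y (right) place of the front row; axes as the tray's. Pitch 46 mm along the row (tray y), rows 39.8 mm apart, front row half a pitch aside in the valleys. The bay has play: the whole pack may sit a centimetre off
- nest_round (a point): centre of the floor of the round pocket (64 mm diameter, 10 mm deep, floor 4 mm above the table), for the flanged housing
- nest_rect (a point): centre of the floor of the rectangular pocket (46 mm along the tray's x, 68 mm along its y, 10 mm deep, floor 4 mm above the table), for the bearing block
- hex1_grip (a point): steel hex plug (3 to 5 present), head down: hex head 46 mm across flats, 53 across corners, 14 high; above it a round spigot 24 mm in diameter up to 52 mm. Point on the axis 36 mm above the underside: grip the spigot here, clear of all heads. z up, x at a corner, y at a flat: in the pack x lies along the tray's x, or 60 degree multiples from it. 0.24-0.39 kg
- hex2_grip (a point): steel hex plug (3 to 5 present), head down: hex head 46 mm across flats, 53 across corners, 14 high; above it a round spigot 24 mm in diameter up to 52 mm. Point on the axis 36 mm above the underside: grip the spigot here, clear of all heads. z up, x at a corner, y at a flat: in the pack x lies along the tray's x, or 60 degree multiples from it. 0.24-0.39 kg
- hex3_grip (a point): steel hex plug (3 to 5 present), head down: hex head 46 mm across flats, 53 across corners, 14 high; above it a round spigot 24 mm in diameter up to 52 mm. Point on the axis 36 mm above the underside: grip the spigot here, clear of all heads. z up, x at a corner, y at a flat: in the pack x lies along the tray's x, or 60 degree multiples from it. 0.24-0.39 kg
- hex4_grip (a point): steel hex plug (3 to 5 present), head down: hex head 46 mm across flats, 53 across corners, 14 high; above it a round spigot 24 mm in diameter up to 52 mm. Point on the axis 36 mm above the underside: grip the spigot here, clear of all heads. z up, x at a corner, y at a flat: in the pack x lies along the tray's x, or 60 degree multiples from it. 0.24-0.39 kg
- hex5_grip (a point): steel hex plug (3 to 5 present), head down: hex head 46 mm across flats, 53 across corners, 14 high; above it a round spigot 24 mm in diameter up to 52 mm. Point on the axis 36 mm above the underside: grip the spigot here, clear of all heads. z up, x at a corner, y at a flat: in the pack x lies along the tray's x, or 60 degree multiples from it. 0.24-0.39 kg
- block_grip (a point): grey cast bearing block: base 42 (x) by 64 (y) by 14 mm high, on it a hub 34 (x) by 36 mm (y), flat-sided up to 34 mm, rounded above to 52 mm height. Point on the middle axis 36 mm above the underside, z up: grip the hub here. Fits its pocket with its y along the tray's y, either way round. 0.28-0.46 kg
- flange_grip (a point): grey round flanged housing: flange 60 mm diameter, 14 mm high, on it a boss 36 mm diameter up to 52 mm. The point lies on the axis 36 mm above the underside, z up. 0.28 to 0.46 kg
- offcut_mid (a point): square steel bar offcut, 60 mm long (x), 25 by 25 mm, lying in the tray's bay at the start; the point is its centre. 0.29 kg
- bin: fixed clear plastic offcut bin, open on top, 120 by 120 mm outside, 45 mm high, walls and floor 4 mm; origin on the table under its centre
- lock (a joint): angle of the tray's locking lever (rad): 0 leaning fully to the tray's -x (towards the robot, open), 1.0 fully over to +x (away from the robot, locked); starts at 0 to 0.25, stays where it is left, about 1.5 N moves it at the knob
- lock_tip (a point): centre of the lever's black ball knob, 26 mm diameter, on a 10 mm rod, 50 mm from its pivot; the pivot is at the tray's x = 0, y = -150 mm, 26 mm above the table; the lever swings in the tray's x-z plane
- glue: white glue bottle, 40 mm diameter, 95 mm high, standing beyond the tray; a bystander. Origin at the centre of its underside, z up
Mind the look-alikes: they are no part of the job. Leave any yellow look-alike of the part that bears flange_grip alone.

How it is judged:
By the outcome, as a careful person would: the job done as asked, in the order asked, and still so for the second after the job is handed in, with the robot touching nothing.
Of hex1, hex2, hex3, hex4, hex5 only 3 to 5 are there at a start; the rules pass over those that are not, and their reading is None.
At some moment in a run one of hex1, hex2, hex3, hex4, hex5, block, flange may be knocked a few centimetres aside while the robot is not near it.
It also fails if it takes over 210 s, if anything falls off the work surface, if the arm or the gripper's body presses on something with over 40 N, if the wrist force passes 120 N, or if a joint passes its speed limit or range.

## Working session

There is one attempt and no reset: what is moved stays moved. The work goes in short steps, Python scripts to look and compute and a tool call to move; the robot and the scene stay as the last step left them, time stands still between calls to the robot, and variables do not carry over. Pictures are saved under pics/ and viewed, at most 14 in all, crops included, and the job is handed in when it is done.

Besides the shell and the picture viewer there is one more tool, called in YAML: its name, and indented under it one key for each argument. arm_command: Moves the arm, as the interface text tells. Its arguments: {"type":"object","properties":{"targets":{"type":"array"},"gripper":{"type":"number"},"force":{"type":"number"}},"required":["targets"]}

```bash
ls; mkdir -p pics; cat > h.py <<'E'
import numpy as np, cv2
from scipy.spatial.transform import Rotation as R
from station import monitor, optics, r
def grab(n):
    i=optics.camera_info(n); p,d=optics.grab_frame(n); return p,d,np.array(i["K"]),np.array(i["T"])
def world(d,K,T):
    v,u=np.mgrid[0:480,0:640]; P=np.stack([(u-K[0,2])/K[0,0]*d,(v-K[1,2])/K[1,1]*d,d],-1)
    W=P@T[:3,:3].T+T[:3,3]; W[d==0]=np.nan; return W
def ray(K,T,uv,z):
    q=T[:3,:3]@np.linalg.solve(K,[*uv,1.]); o=T[:3,3]; return o+q*(z-o[2])/q[2]
def save(n,p): cv2.imwrite('pics/'+n,cv2.cvtColor(p,cv2.COLOR_RGB2BGR))
E
python3 - <<'E'
from h import *
for n in ("top","scene"):
    p,d,K,T=grab(n); save(n+'0.png',p); np.savez(n+'0.npz',p=p,d=d,K=K,T=T); print(n,K.round(1).tolist(),T.round(3).tolist())
s=monitor.read_state(); print(s)
E
```

```text
pics
top [[497.0, 0.0, 322.9], [0.0, 497.0, 239.4], [0.0, 0.0, 1.0]] [[0.028, -0.989, 0.144, 0.427], [-1.0, -0.026, 0.016, 0.001], [-0.012, -0.144, -0.99, 1.058], [0.0, 0.0, 0.0, 1.0]]
scene [[454.1, 0.0, 317.5], [0.0, 454.1, 231.8], [0.0, 0.0, 1.0]] [[0.015, 0.69, -0.724, 1.286], [1.0, -0.007, 0.015, -0.011], [0.005, -0.724, -0.69, 0.74], [0.0, 0.0, 0.0, 1.0]]
{'t': 0.1, 'joint_positions': array([-1.14456274,  0.33278419, -0.06469757,  1.46086587,  0.02161548,
        1.34984987, -0.08851736]), 'joint_velocities': array([ 1.41065514e-03, -2.43682682e-03,  9.07541106e-04, -1.75845466e-03,
        9.28822855e-04, -6.05301538e-05,  1.87231326e-03]), 'tau': array([ 1.87975682e-03, -6.24549222e+01,  2.49238493e-02, -3.90715563e+01,
       -6.14096015e-02,  3.66407388e-02,  8.18031253e-05]), 'tool_pos': array([0.27105696, 0.56278355, 0.2137447 ]), 'ee_rot': array([-6.99073407e-01, -3.06261841e+00,  1.87618150e-03]), 'wrist_force': array([-0.4666594 ,  0.67297731,  0.12518094]), 'moment': array([ 0.04703821, -0.03272284,  0.00210574]), 'finger_force': 0.0, 'opening': 0.0869889675919924}
```

View pics/top0.png

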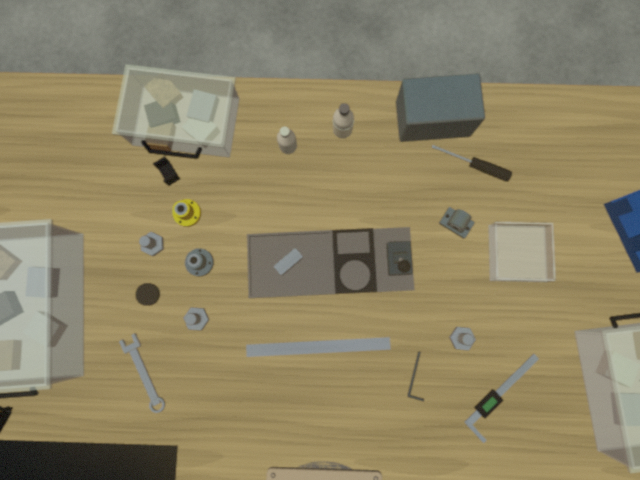

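View pics/scene0.png

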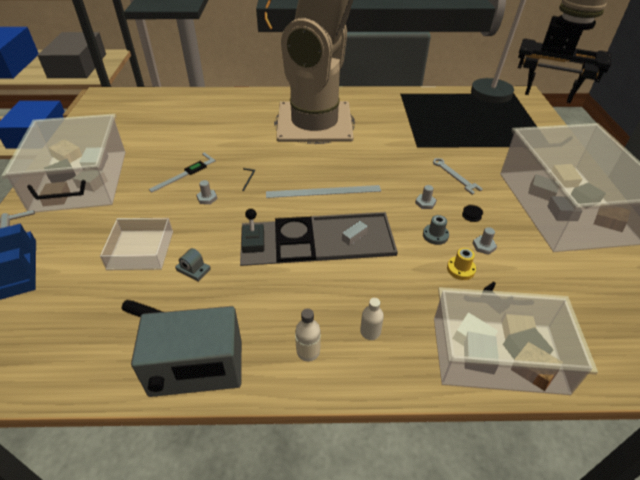

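Top view: the hex plugs are at (152,243), (196,319) and (463,339). The grey flange is at (198,261), with its yellow look-alike at (186,212). The block is at (458,222), the offcut at (289,262), the bin at (521,252), the tray spans x 248–413, and the lever knob is at (404,266). Bottles stand at (286,138) and (343,118). The black cap at (148,294) and the bench bar at (318,347) aren't part of the job.

```bash
cat > m.py <<'E'
from h import *
D={n:np.load(n+'0.npz') for n in("top","scene")}
W={n:world(D[n]['d'],D[n]['K'],D[n]['T']) for n in D}
# table plane check
for n in W: print(n,'table z', np.nanmedian(W[n][...,2][(abs(W[n][...,0]-.35)<.03)&(abs(W[n][...,1])<.1)]).round(4))
t=D['top']
for nm,uv in dict(hexA=(152,243),hexB=(196,319),hexC=(463,339),flange=(198,261),block=(458,222),offcut=(289,262),knob=(404,266)).items():
    c=ray(t['K'],t['T'],uv,.03)
    for n in W:
        w=W[n].reshape(-1,3); k=np.hypot(*(w[:,:2]-c[:2]).T)<.05; w=w[k]; 
        hi=w[w[:,2]>np.nanpercentile(w[:,2],99.5)-.005]
        print(nm,n,c[:2].round(3),'zmax',np.nanpercentile(w[:,2],99.5).round(4),'top centre',np.median(hi,0).round(4),'extent',np.ptp(hi,axis=0).round(3),len(hi))
p=t['p']
def crop(c,s,k): return cv2.resize(p[c[1]-s[1]:c[1]+s[1],c[0]-s[0]:c[0]+s[0]],None,fx=k,fy=k,interpolation=cv2.INTER_CUBIC)
save('tray0.png',crop((331,263),(94,44),4))
a=np.hstack([crop(c,(25,25),5) for c in[(152,243),(196,319),(463,339)]]);b=np.hstack([crop(c,(25,25),5) for c in[(198,261),(458,222),(186,212)]])
save('obj0.png',np.vstack([a,b]))
E
python3 m.py
```

```text
top table z -0.0004
scene table z 0.0002
hexA top [0.56  0.376] zmax 0.0537 top centre [0.5608 0.3842 0.0511] extent [0.021 0.024 0.008] 97
hexA scene [0.56  0.376] zmax 0.0531 top centre [0.5629 0.3836 0.051 ] extent [0.025 0.023 0.006] 67
hexB top [0.405 0.273] zmax 0.054 top centre [0.4052 0.279  0.0514] extent [0.022 0.023 0.007] 98
hexB scene [0.405 0.273] zmax 0.0527 top centre [0.4107 0.278  0.0514] extent [0.025 0.022 0.005] 53
hexC top [ 0.38  -0.272] zmax 0.0525 top centre [ 0.3813 -0.2747  0.0503] extent [0.022 0.022 0.007] 106
hexC scene [ 0.38  -0.272] zmax 0.0521 top centre [ 0.3838 -0.2759  0.0501] extent [0.022 0.023 0.006] 53
flange top [0.524 0.276] zmax 0.0552 top centre [0.5241 0.2802 0.0524] extent [0.033 0.033 0.007] 192
flange scene [0.524 0.276] zmax 0.0541 top centre [0.528  0.2789 0.0522] extent [0.035 0.034 0.006] 133
block top [ 0.621 -0.265] zmax 0.0529 top centre [ 0.624  -0.2655  0.0498] extent [0.038 0.034 0.007] 131
block scene [ 0.621 -0.265] zmax 0.0524 top centre [ 0.6266 -0.2658  0.05  ] extent [0.037 0.032 0.006] 123
offcut top [0.527 0.087] zmax 0.0316 top centre [0.5295 0.0889 0.0286] extent [0.055 0.058 0.007] 263
offcut scene [0.527 0.087] zmax 0.0308 top centre [0.5309 0.0891 0.0282] extent [0.055 0.059 0.006] 205
knob top [ 0.525 -0.152] zmax 0.0834 top centre [ 0.5221 -0.1441  0.0805] extent [0.02  0.018 0.007] 68
knob scene [ 0.525 -0.152] zmax 0.0835 top centre [ 0.5255 -0.1448  0.0812] extent [0.016 0.018 0.006] 40
```

View pics/tray0.png

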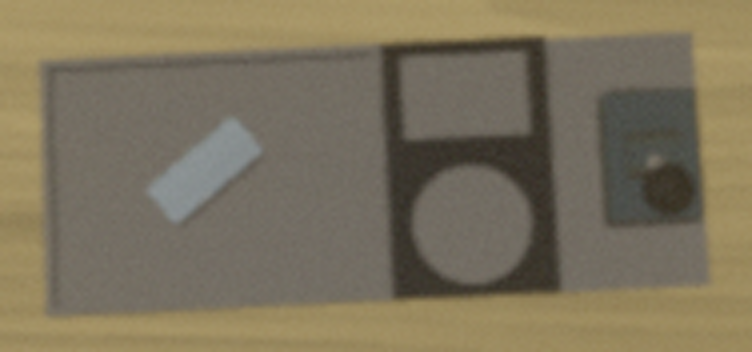

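View pics/obj0.png

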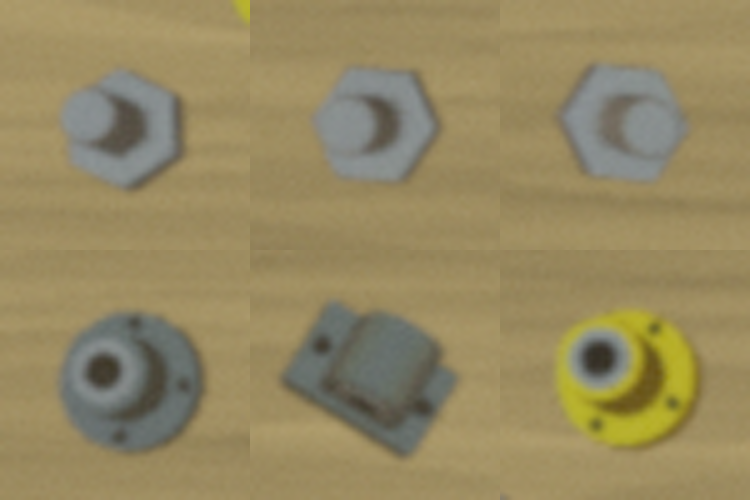

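Three hex plugs, the grey flange and the block are confirmed in the crops: head corners visible, and the yellow part is excluded. In tray crop pixels, the nest plate corners are (383,46), (543,40), (393,297) and (559,291), the round pocket centre is (472,224), and the knob is (668,190). Next I'll fit the tray and then go over it with the wrist camera.

```bash
cat >> h.py <<'E'
def fit2(model,pts):
    m=np.array(model,float);q=np.array(pts,float);mc=m-m.mean(0);qc=q-q.mean(0)
    a=np.arctan2((mc[:,0]*qc[:,1]-mc[:,1]*qc[:,0]).sum(),(mc*qc).sum()); c,s=np.cos(a),np.sin(a);Rm=np.array([[c,-s],[s,c]])
    t=q.mean(0)-Rm@m.mean(0); return a,t,(q-(m@Rm.T+t))
def to(x,y,z,yaw=None):
    """turn about tool z, then shift in the turned tool axes; yaw = world angle of tool y (mod pi)"""
    s=monitor.read_state(); M=R.from_rotvec(s['ee_rot']).as_matrix(); cur=np.arctan2(M[1,1],M[0,1])
    d=0 if yaw is None else (yaw-cur+np.pi/2)%np.pi-np.pi/2
    M2=R.from_rotvec([0,0,d]).as_matrix()@M; sh=M2.T@(np.array([x,y,z])-s['tool_pos'])
    print('t',round(s['t'],1),'pos',s['tool_pos'].round(4),'yaw',round(cur,4),'q7',s['joint_positions'][6].round(2),'| turn z',round(-d,4),'then shift mm',(sh*1e3).round(1),'tilt',np.degrees(np.arccos(-M[2,2])).round(2))
E
python3 - <<'E'
from h import *
t=np.load('top0.npz');K,T=t['K'],t['T']
w=lambda c,z: ray(K,T,(237+c[0]/4-.4,219+c[1]/4-.4),z)[:2]*1e3
model=[(68,-11),(68,-99),(-68,-11),(-68,-99),(68,-175),(-68,-175)]
px=[((383,46),14),((543,40),14),((393,297),14),((559,291),14),((690,34),4),((708,286),4)]
pts=[w(c,z/1e3) for c,z in px]
a,tt,res=fit2(model,pts); print('yaw',np.degrees(a),tt,'\n',res.round(1))
L=lambda q:(np.array([[np.cos(a),np.sin(a)],[-np.sin(a),np.cos(a)]])@(np.array(q)-tt)).round(1)
for n,c,z in[('round',(472,224),14),('r1',(401,54),14),('r2',(526,52),14),('r3',(405,141),14),('r4',(533,135),14),('L1',(42,62),14),('L2',(48,314),14),('knob',(668,190),69)]: print(n,L(w(c,z/1e3)))
I=optics.camera_info('wrist'); s=monitor.read_state(); Tt=np.eye(4);Tt[:3,:3]=R.from_rotvec(s['ee_rot']).as_matrix();Tt[:3,3]=s['tool_pos']
print('cam in tool',(np.linalg.inv(Tt)@I['T']).round(3).tolist(),np.array(I['K']).round(0).tolist())
to(tt[0]/1e3,tt[1]/1e3,.35,a+np.pi/2)
E
```

```text
yaw 4.028249150668535 [532.00435897   4.95952377] 
 [[-1.2 -0.6]
 [-2.   2.2]
 [ 1.7  0.4]
 [ 1.   1.6]
 [-0.3 -1.6]
 [ 0.8 -1.9]]
round [-30.  -53.9]
r1 [ 62.  -20.9]
r2 [ 60.1 -87.3]
r3 [ 15.4 -20.8]
r4 [ 15.6 -88.5]
L1 [ 66.2 170.3]
L2 [-67.3 170. ]
knob [ -21.2 -149.2]
cam in tool [[-0.001, -0.957, -0.291, 0.081], [1.0, -0.001, -0.0, -0.0], [0.0, -0.291, 0.957, -0.171], [0.0, 0.0, 0.0, 1.0]] [[378.0, 0.0, 313.0], [0.0, 378.0, 246.0], [0.0, 0.0, 1.0]]
t 0.1 pos [0.2711 0.5628 0.2137] yaw 1.122 q7 -0.09 | turn z -0.5191 then shift mm [-221.1 -574.9 -135.5] tilt 0.07
```

arm_command:
  targets:
    - [0, 0, 0, 0, 0, -0.13]
    - [0, 0, 0, 0, 0, -0.13]
    - [0, 0, 0, 0, 0, -0.13]
    - [0, 0, 0, 0, 0, -0.129]
    - [-0.017, -0.044, 0.005, 0, 0, 0]
    - [-0.017, -0.044, 0.005, 0, 0, 0]
    - [-0.017, -0.044, 0.005, 0, 0, 0]
    - [-0.017, -0.044, 0.005, 0, 0, 0]
    - [-0.017, -0.044, 0.005, 0, 0, 0]
    - [-0.017, -0.044, 0.005, 0, 0, 0]
    - [-0.017, -0.044, 0.005, 0, 0, 0]
    - [-0.017, -0.044, 0.005, 0, 0, 0]
    - [-0.017, -0.044, 0.005, 0, 0, 0]
    - [-0.017, -0.044, 0.005, 0, 0, 0]
    - [-0.017, -0.044, 0.005, 0, 0, 0]
    - [-0.017, -0.044, 0.005, 0, 0, 0]
    - [-0.017, -0.044, 0.005, 0, 0, 0]
    - [0, 0, 0, 0, 0, 0]
  gripper: -1

```text
t: 1.9
tool_pos: [0.5327, 0.0008, 0.1487]
ee_rot: [0.097, -3.14, 0.005]
wrist_force: [0.0, 0.6, -0.5]
opening: 0.0872
finger_force: 0.0
```

```bash
python3 - <<'E'
from h import *
to(.532,.005,.15)
p,d,K,T=grab('wrist'); save('w1.png',p); np.savez('w1.npz',p=p,d=d,K=K,T=T)
E
```

```text
t 1.9 pos [0.5327 0.0008 0.1487] yaw 1.6323 q7 1.6 | turn z 0 then shift mm [ 0.4  4.2 -1.3] tilt 0.17
```

View pics/w1.png

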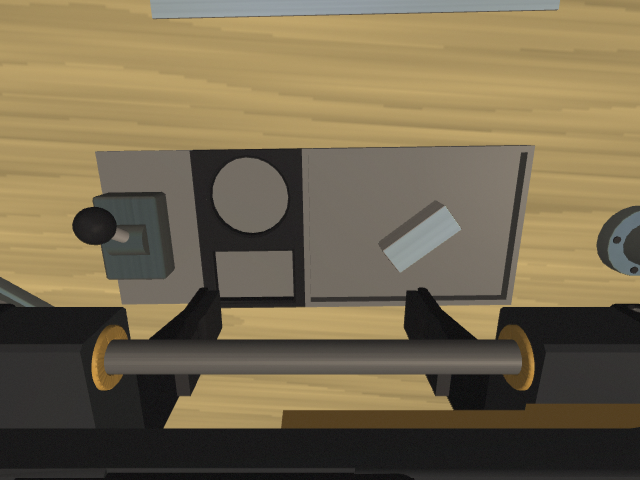

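Wrist view: round pocket centre (250,195), rect pocket corners (216,251)–(294,297), nest plate corners (191,151), (302,149), (304,306), (209,306), offcut top face about (422,239), and knob (95,226).

```bash
python3 - <<'E'
from h import *
t=np.load('w1.npz');K,T=t['K'],t['T']
w=lambda c,z: ray(K,T,c,z/1e3)[:2]*1e3
model=[(-68,-99),(-68,-11),(68,-11),(68,-99),(-68,-175),(-68,171)]
pts=[w((191,151),14),w((302,149),14),w((304,306),14),w((209,306),14),w((97,152),4),w((534,146),14)]
a,tt,res=fit2(model,pts); print('wrist yaw',np.degrees(a),tt,'\n',res.round(1))
L=lambda q:(np.array([[np.cos(a),np.sin(a)],[-np.sin(a),np.cos(a)]])@(np.array(q)-tt)).round(1)
for n,c,z in[('round',(250,195),14),('r1',(216,251),14),('r2',(292,250),14),('r3',(294,297),14),('r4',(219,297),14),('knob',(95,226),69)]: print(n,L(w(c,z)))
W=world(t['d'],K,T);P=W.reshape(-1,3)
near=lambda c,r:np.hypot(*(P[:,:2]-c).T)<r
k=near((.5295,.089),.045)&(P[:,2]>.024); rect=cv2.minAreaRect((P[k][:,:2]*1e3).astype(np.float32)); print('offcut z',np.median(P[k][:,2]).round(4),rect)
k=near((.522,-.146),.04)&(P[:,2]>.06); print('knob',P[k].max(0),P[k].min(0))
# top-view depth based
D=np.load('top0.npz');P=world(D['d'],D['K'],D['T']).reshape(-1,3)
k=near((.5295,.089),.045)&(P[:,2]>.022); print('offcut top cam',cv2.minAreaRect((P[k][:,:2]*1e3).astype(np.float32)))
k=near((.54,-.3),.09)&(P[:,2]>.03)&(P[:,2]<.06); 
b=P[(abs(P[:,0]-.54)<.08)&(abs(P[:,1]+.36)<.09)&(P[:,2]>.038)&(P[:,2]<.06)]; print('bin',cv2.minAreaRect((b[:,:2]*1e3).astype(np.float32)),b[:,2].max())
t=D; print('bin px',[ray(t['K'],t['T'],c,.045).round(3)[:2].tolist() for c in[(489,223),(553,223),(554,282),(491,281)]])
E
```

```text
wrist yaw 4.37676038814561 [531.80435227   4.05949893] 
 [[ 0.4  1.2]
 [ 0.4  0.4]
 [-0.5 -1.1]
 [-2.   2.4]
 [ 0.7 -2.5]
 [ 1.  -0.4]]
round [-32.1 -53.7]
r1 [ 15.1 -85.6]
r2 [ 15.2 -21.1]
r3 [ 58.6 -20.7]
r4 [ 57.6 -86.8]
knob [ -21.2 -151.5]
offcut z 0.2378 ((520.4013671875, 74.29451751708984), (56.49753952026367, 67.83302307128906), 43.528900146484375)
knob [ 0.53304348 -0.13406993  0.08556356] [ 0.5082732  -0.15979177  0.06413622]
offcut top cam ((529.0818481445312, 90.13432312011719), (25.175209045410156, 59.69697952270508), 42.20282745361328)
bin ((560.9883422851562, -359.75469970703125), (178.6851348876953, 117.86922454833984), 89.98247528076172) 0.050527158217726686
bin px [[0.617, -0.324], [0.621, -0.456], [0.499, -0.453], [0.498, -0.326]]
```

```bash
python3 -c "
from h import *
to(.5295,.0897,.022,.737)"
```

```text
t 1.9 pos [0.5319 0.0045 0.1487] yaw 1.6353 q7 1.59 | turn z 0.8983 then shift mm [ 64.6  55.6 126.7] tilt 0.1
```

arm_command:
  targets:
    - [0, 0, 0, 0, 0, 0.149]
    - [0, 0, 0, 0, 0, 0.149]
    - [0, 0, 0, 0, 0, 0.149]
    - [0, 0, 0, 0, 0, 0.149]
    - [0, 0, 0, 0, 0, 0.149]
    - [0, 0, 0, 0, 0, 0.149]
    - [0.032, 0.028, 0.02, 0, 0, 0]
    - [0.0325, 0.0275, 0.02, 0, 0, 0]
    - [0, 0, 0.03, 0, 0, 0]
    - [0, 0, 0.03, 0, 0, 0]
    - [0, 0, 0.015, 0, 0, 0]
    - [0, 0, 0.0115, 0, 0, 0]
    - [0, 0, 0, 0, 0, 0]
    - [0, 0, 0, 0, 0, 0]

```text
t: 3.35
tool_pos: [0.5289, 0.0936, 0.0235]
ee_rot: [1.257, 2.879, 0.001]
wrist_force: [1.7, -0.6, 0.5]
opening: 0.087
finger_force: 0.0
```

arm_command:
  targets:
    - [0, 0, 0, 0, 0, 0]
    - [0, 0, 0, 0, 0, 0]
    - [0, 0, 0, 0, 0, 0]
    - [0, 0, 0, 0, 0, 0]
    - [0, 0, 0, 0, 0, 0]
    - [0, 0, 0, 0, 0, 0]
    - [0, 0, 0, 0, 0, 0]
  gripper: 1
  force: 40

```text
t: 4.05
tool_pos: [0.5286, 0.0931, 0.0229]
ee_rot: [-1.258, -2.879, -0.0]
wrist_force: [0.1, -0.6, 0.9]
opening: 0.039
finger_force: 0.0
```

```bash
python3 -c "
from h import *
to(.559,-.39,.13)"
```

```text
t 4.0 pos [0.5286 0.0931 0.0229] yaw 0.747 q7 0.6 | turn z 0 then shift mm [-375.1 -306.  -107.1] tilt 0.0
```

arm_command:
  targets:
    - [0, 0, 0, 0, 0, 0]
    - [0, 0, 0, 0, 0, 0]
    - [0, 0, 0, 0, 0, 0]
    - [0, 0, 0, 0, 0, 0]
    - [0, 0, -0.03, 0, 0, 0]
    - [0, 0, -0.03, 0, 0, 0]
    - [0, 0, -0.03, 0, 0, 0]
    - [0, 0, 0, 0, 0, 0]

```text
t: 4.85
tool_pos: [0.531, 0.0936, 0.117]
ee_rot: [1.256, 2.874, 0.007]
wrist_force: [1.4, 0.4, 0.4]
opening: 0.0006
finger_force: 0.0
```

The gripper closed on nothing, so I'll look.

arm_command:
  targets:
    - [0, 0, -0.03, 0, 0, 0]
    - [0, 0, 0, 0, 0, 0]
    - [0, 0, 0, 0, 0, 0]
  gripper: -1

```text
t: 5.15
tool_pos: [0.5288, 0.0932, 0.1429]
ee_rot: [1.257, 2.879, 0.001]
wrist_force: [-1.1, 0.7, -0.1]
opening: 0.0172
finger_force: 0.0
```

```bash
python3 - <<'E'
from h import *
to(.53,.09,.15)
p,d,K,T=grab('wrist'); p2,d2,K2,T2=grab('top'); np.savez('w2.npz',p=p,d=d,K=K,T=T); np.savez('t2.npz',p=p2,d=d2,K=K2,T=T2)
save('w2.png',np.hstack([cv2.resize(p,(400,300)),cv2.resize(p2[200:320,240:400],(400,300))]))
E
```

```text
t 5.2 pos [0.5288 0.0932 0.1429] yaw 0.7471 q7 0.55 | turn z 0 then shift mm [-3.1 -1.3 -7.1] tilt 0.04
```

View pics/w2.png

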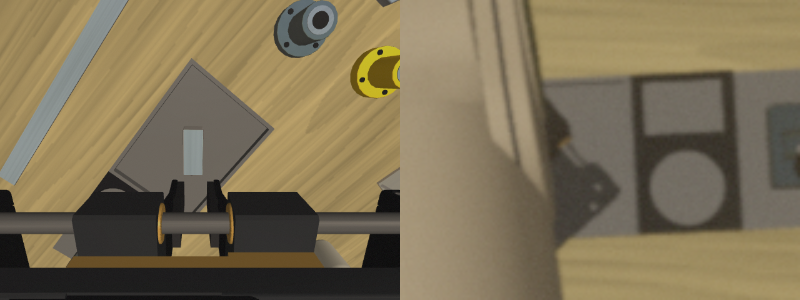

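The offcut is lying between the jaws laterally, with its top face centred at about (309,243) in the full wrist picture. I'll work out where that is.

```bash
python3 - <<'E'
from h import *
t=np.load('w2.npz');K,T=t['K'],t['T']
print(ray(K,T,(309,243),.029), [ray(K,T,(a*1.6,b*1.6),.029).round(4) for a,b in[(183,130),(202,130),(184,175),(203,175)]])
W=world(t['d'],K,T)[225:260,300:318].reshape(-1,3); print(np.nanmedian(W,0))
s=monitor.read_state(); print(R.from_rotvec(s['ee_rot']).as_matrix().round(3).tolist(), T.round(3).tolist())
to(.5295,.0897,.022)
E
```

```text
[0.52823401 0.08885565 0.029     ] [array([0.5003, 0.101 , 0.029 ]), array([0.5173, 0.1167, 0.029 ]), array([0.5407, 0.0579, 0.029 ]), array([0.5587, 0.0746, 0.029 ])]
[0.52733047 0.08932882 0.02939727]
[[-0.679, 0.734, -0.001], [0.734, 0.679, -0.0], [0.001, -0.001, -1.0]] [[0.734, 0.649, 0.198, 0.473], [0.679, -0.703, -0.213, 0.152], [0.0, 0.291, -0.957, 0.314], [0.0, 0.0, 0.0, 1.0]]
t 5.2 pos [0.5281 0.093  0.1419] yaw 0.7471 q7 0.55 | turn z 0 then shift mm [ -3.4  -1.  119.9] tilt 0.08
```

arm_command:
  targets:
    - [-0.003, -0.002, 0.03, 0, 0, 0]
    - [0, 0, 0.03, 0, 0, 0]
    - [0, 0, 0.02, 0, 0, 0]
    - [0, 0, 0.02, 0, 0, 0]
    - [0, 0, 0.012, 0, 0, 0]
    - [0, 0, 0.01, 0, 0, 0]
    - [0, 0, 0, 0, 0, 0]
    - [0, 0, 0, 0, 0, 0]
    - [0, 0, 0, 0, 0, 0]
  gripper: -0.15

```text
t: 6.15
tool_pos: [0.5299, 0.0897, 0.0218]
ee_rot: [1.257, 2.878, 0.002]
wrist_force: [-0.2, 0.8, 0.3]
opening: 0.0501
finger_force: 0.0
```

arm_command:
  targets:
    - [0, 0, 0, 0, 0, 0]
    - [0, 0, 0, 0, 0, 0]
    - [0, 0, 0, 0, 0, 0]
    - [0, 0, 0, 0, 0, 0]
    - [0, 0, 0, 0, 0, 0]
    - [0, 0, 0, 0, 0, 0]
    - [0, 0, 0, 0, 0, 0]
  gripper: 1
  force: 55

```text
t: 6.85
tool_pos: [0.5297, 0.0896, 0.0214]
ee_rot: [1.258, 2.878, 0.001]
wrist_force: [-0.4, -0.5, 6.3]
opening: 0.0035
finger_force: 2.6
```

```bash
python3 - <<'E'
from h import *
p,d,K,T=grab('scene');q,_,_,_=grab('wrist')
save('s3.png',np.hstack([cv2.resize(p[190:280,300:420],(400,300),interpolation=cv2.INTER_CUBIC),cv2.resize(q[200:420,180:460],(400,300))]))
to(.5297,.09,.15)
E
```

```text
t 7.0 pos [0.5297 0.0896 0.0214] yaw 0.747 q7 0.61 | turn z 0 then shift mm [   0.2    0.4 -128.6] tilt 0.06
```

View pics/s3.png

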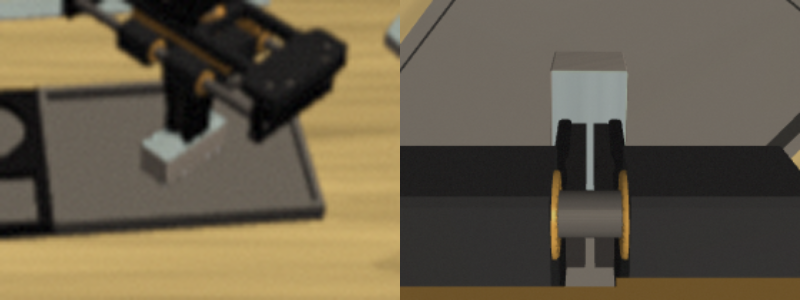

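The closed fingers are standing on top of the offcut, not beside it. I need to check the tip distance against the stated values.

```bash
python3 - <<'E'
from h import *
print(r.tips_ahead,[a for a in dir(r) if a[0]!='_'])
p,d,K,T=grab('wrist'); W=world(d,K,T)
s=monitor.read_state()
# fingertip pixels in wrist picture: crop (565,122)/(613,122) of 400x300 over 280x220 from (180,200)
for u,v in[(300,288),(325,288),(295,300),(331,300),(298,320),(328,320)]: print(u,v,W[v,u].round(4),d[v,u].round(4))
I=optics.camera_info('top')
E
```

```text
0.014 ['IKError', 'sign_off', 'tips_ahead']
300 288 [0.5167 0.0943 0.0319] 0.1732
325 288 [0.5255 0.1018 0.0308] 0.1744
295 300 [0.5152 0.0935 0.0457] 0.1599
331 300 [0.5269 0.1034 0.0442] 0.1615
298 320 [0.5183 0.0927 0.0584] 0.1485
328 320 [0.5262 0.1013 0.0602] 0.1465
```

arm_command:
  targets:
    - [0, 0, -0.02, 0, 0, 0]
    - [0, 0, -0.03, 0, 0, 0]
    - [0, 0, -0.03, 0, 0, 0]
    - [0, 0, 0, 0, 0, 0]
    - [0, 0, 0, 0, 0, 0]
  gripper: -0.15

```text
t: 7.5
tool_pos: [0.5294, 0.0897, 0.1012]
ee_rot: [1.257, 2.878, 0.001]
wrist_force: [0.7, 0.0, -0.8]
opening: 0.0329
finger_force: 0.0
```

```bash
python3 - <<'E'
from h import *
s=monitor.read_state(); 
p,d,K,T=grab('wrist'); 
M=R.from_rotvec(s['ee_rot']).as_matrix()
def rep(p,d,K,T,M,pos,z):
    W=world(d,K,T); Q=(W-pos)@M   # tool coords
    k=(abs(Q[...,0])<.03)&(abs(Q[...,1])<.07)&(W[...,2]>.05)&(p.max(2)<60)
    q=Q[k]; print(len(q),'tool z pct',np.percentile(q[:,2],[50,90,95,99,100]).round(4)); e=q[q[:,2]>np.percentile(q[:,2],97)]; print('tips x range',e[:,0].min().round(4),e[:,0].max().round(4),'y',np.unique(e[:,1].round(3)))
rep(p,d,K,T,M,s['tool_pos'],0); print(s['tool_pos'],s['opening'])
save('w4.png',p[180:420,160:480])
t=np.load('w2.npz'); rep(t['p'],t['d'],t['K'],t['T'],M,np.array([.5288,.0932,.1429]),0)
E
```

```text
46291 tool z pct [-0.1149 -0.0734 -0.0438 -0.0177 -0.0083]
tips x range -0.0087 0.0124 y [-0.026 -0.025 -0.024 -0.023 -0.022 -0.021 -0.02  -0.019 -0.018 -0.017
  0.016  0.017  0.018  0.019  0.02   0.021  0.022  0.023  0.024  0.025]
[0.52942526 0.0897141  0.10116205] 0.03289370823033891
43612 tool z pct [-0.1153 -0.0923 -0.0458 -0.0186 -0.0078]
tips x range -0.0088 0.0126 y [-0.019 -0.018 -0.017 -0.016 -0.015 -0.014 -0.013 -0.012 -0.011 -0.01
 -0.009  0.008  0.009  0.01   0.011  0.012  0.013  0.014  0.015  0.016
  0.017]
```

View pics/w4.png

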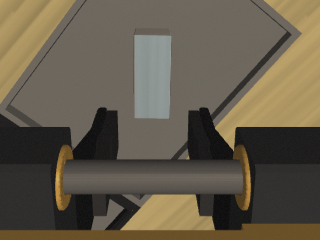

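The fingertips sit about 8 mm behind the reported TCP, both in the wrist depth and at contact (TCP 21 mm with the tips on the 29 mm top). The stated 14 mm ahead is wrong here, so I'll command z 22 mm lower throughout: TCP z = grasp height − 27 mm.

arm_command:
  targets:
    - [0.001, -0.001, 0.03, 0, 0, 0]
    - [0, 0, 0.03, 0, 0, 0]
    - [0, 0, 0.02, 0, 0, 0]
    - [0, 0, 0.012, 0, 0, 0]
    - [0, 0, 0.008, 0, 0, 0]
    - [0, 0, 0, 0, 0, 0]
    - [0, 0, 0, 0, 0, 0]
  gripper: -0.15

```text
t: 8.25
tool_pos: [0.5283, 0.0897, 0.0015]
ee_rot: [1.258, 2.878, 0.001]
wrist_force: [0.2, -0.7, 0.6]
opening: 0.05
finger_force: 0.0
```

arm_command:
  targets:
    - [0, 0, 0, 0, 0, 0]
    - [0, 0, 0, 0, 0, 0]
    - [0, 0, 0, 0, 0, 0]
    - [0, 0, 0, 0, 0, 0]
    - [0, 0, 0, 0, 0, 0]
  gripper: 1
  force: 40

```text
t: 8.75
tool_pos: [0.528, 0.0898, 0.0012]
ee_rot: [1.257, 2.879, 0.001]
wrist_force: [-0.5, 1.1, 2.1]
opening: 0.0246
finger_force: 40.0
```

```bash
python3 -c "
from h import *
to(.559,-.39,.08)"
```

```text
t 8.8 pos [0.528  0.0898 0.0012] yaw 0.7472 q7 0.62 | turn z 0 then shift mm [-373.  -303.3  -78.9] tilt 0.04
```

arm_command:
  targets:
    - [0, 0, -0.02, 0, 0, 0]
    - [0, 0, -0.04, 0, 0, 0]
    - [0, 0, -0.045, 0, 0, 0]
    - [-0.033, -0.03, 0, 0, 0, 0]
    - [-0.034, -0.03, 0, 0, 0, 0]
    - [-0.034, -0.03, 0, 0, 0, 0]
    - [-0.034, -0.03, 0, 0, 0, 0]
    - [-0.034, -0.03, 0, 0, 0, 0]
    - [-0.034, -0.03, 0, 0, 0, 0]
    - [-0.034, -0.03, 0, 0, 0, 0]
    - [-0.034, -0.03, 0, 0, 0, 0]
    - [-0.034, -0.03, 0, 0, 0, 0]
    - [-0.034, -0.03, 0, 0, 0, 0]
    - [-0.034, -0.003, 0, 0, 0, 0]
    - [0, 0, 0, 0, 0, 0]
    - [0, 0, 0, 0, 0, 0]

```text
t: 10.35
tool_pos: [0.5583, -0.39, 0.1046]
ee_rot: [-1.258, -2.876, 0.0]
wrist_force: [-0.2, 0.2, -3.3]
opening: 0.0244
finger_force: 40.0
```

```bash
python3 -c "
from h import *
to(.559,-.39,.01)"
```

```text
t 10.3 pos [ 0.5583 -0.39    0.1046] yaw 0.7463 q7 1.5 | turn z 0 then shift mm [-0.6  0.6 94.6] tilt 0.12
```

arm_command:
  targets:
    - [0, 0, 0.03, 0, 0, 0]
    - [0, 0, 0.03, 0, 0, 0]
    - [0, 0, 0.02, 0, 0, 0]
    - [0, 0, 0.012, 0, 0, 0]
    - [0, 0, 0, 0, 0, 0]
    - [0, 0, 0, 0, 0, 0]

```text
t: 10.95
tool_pos: [0.5594, -0.3898, 0.0149]
ee_rot: [1.257, 2.878, 0.0]
wrist_force: [-0.3, -0.8, -2.3]
opening: 0.0248
finger_force: 40.0
```

arm_command:
  targets:
    - [0, 0, 0, 0, 0, 0]
    - [0, 0, 0, 0, 0, 0]
    - [0, 0, 0, 0, 0, 0]
    - [0, 0, -0.02, 0, 0, 0]
    - [0, 0, -0.04, 0, 0, 0]
    - [0, 0, -0.04, 0, 0, 0]
    - [0, 0, 0, 0, 0, 0]
    - [0, 0, 0, 0, 0, 0]
  gripper: -0.1

```text
t: 11.75
tool_pos: [0.5595, -0.3905, 0.1154]
ee_rot: [1.257, 2.876, 0.0]
wrist_force: [-0.2, -0.0, -0.1]
opening: 0.048
finger_force: 0.0
```

```bash
python3 -c "
from h import *
p,d,K,T=grab('top'); np.savez('t3.npz',p=p,d=d,K=K,T=T)
q,d2,K2,T2=grab('scene'); np.savez('s3.npz',p=q,d=d2,K=K2,T=T2)
P=world(d2,K2,T2).reshape(-1,3);P0=world(d,K,T).reshape(-1,3)
for nm,P_ in(('scene',P),('top',P0)):
  for n,c in dict(hexA=(.561,.384),hexB=(.407,.2785),hexC=(.382,-.275),flange=(.525,.2797),block=(.625,-.2657)).items():
    k=(np.hypot(*(P_[:,:2]-c).T)<.06)&(P_[:,2]>.045)&(P_[:,2]<.058); print(nm,n,np.median(P_[k],0).round(4),k.sum())
to(.625,-.2655,.12,0)"
```

```text
scene hexA [0.5643 0.3829 0.0509] 83
scene hexB [0.4101 0.2775 0.0502] 59
scene hexC [ 0.3856 -0.2758  0.05  ] 58
scene flange [0.5284 0.2785 0.0515] 155
scene block [ 0.6278 -0.2652  0.0494] 155
top hexA [0.5605 0.3835 0.0512] 109
top hexB [0.4053 0.2795 0.0513] 116
top hexC [ 0.3811 -0.275   0.0499] 118
top flange [0.524  0.28   0.0511] 244
top block [ 0.6236 -0.2656  0.0491] 202
t 11.8 pos [ 0.5586 -0.3895  0.113 ] yaw 0.7471 q7 1.5 | turn z 0.7471 then shift mm [124.   66.4  -6.8] tilt 0.07
```

```bash
python3 -c "
from h import *
t=np.load('top0.npz');K,T=t['K'],t['T']
pts=[ray(K,T,(433+a/5-.4,197+b/5-.4),.014)[:2] for a,b in[(85,50),(208,125),(155,208),(33,130)]]
pts=np.array(pts);print(pts.round(4).tolist(),'c',pts.mean(0),'long',np.degrees(np.arctan2(*(pts[1]-pts[0]+pts[2]-pts[3])[::-1])),np.linalg.norm(pts[1]-pts[0]),np.linalg.norm(pts[2]-pts[1]))
l=np.arctan2(*(pts[1]-pts[0]+pts[2]-pts[3])[::-1])
to(.624,-.2655,.15,l+np.pi/2)"
```

```text
[[0.6567, -0.2511], [0.6255, -0.303], [0.5892, -0.2801], [0.6214, -0.2288]] c [ 0.62319057 -0.26574869] long -121.6140026212284 0.06056183601141636 0.04293810270929473
t 11.8 pos [ 0.5586 -0.3895  0.113 ] yaw 0.7471 q7 1.5 | turn z 1.2989 then shift mm [140.   -9.3 -36.8] tilt 0.07
```

arm_command:
  targets:
    - [0, 0, -0.02, 0, 0, 0.145]
    - [0, 0, -0.017, 0, 0, 0.144]
    - [0, 0, 0, 0, 0, 0.145]
    - [0, 0, 0, 0, 0, 0.144]
    - [0, 0, 0, 0, 0, 0.145]
    - [0, 0, 0, 0, 0, 0.144]
    - [0, 0, 0, 0, 0, 0.144]
    - [0, 0, 0, 0, 0, 0.144]
    - [0, 0, 0, 0, 0, 0.144]
    - [0.046, -0.003, 0, 0, 0, 0]
    - [0.047, -0.003, 0, 0, 0, 0]
    - [0.047, -0.003, 0, 0, 0, 0]
    - [0, 0, 0, 0, 0, 0]
    - [0, 0, 0, 0, 0, 0]
    - [0, 0, 0, 0, 0, 0]
  gripper: -1

```text
t: 13.35
tool_pos: [0.6235, -0.2674, 0.1502]
ee_rot: [-2.744, -1.529, 0.002]
wrist_force: [-0.3, -0.3, 0.5]
opening: 0.0866
finger_force: 0.0
```

```bash
python3 - <<'E'
from h import *
to(.624,-.2655,.009,np.radians(-31.6))
p,d,K,T=grab('wrist'); np.savez('w5.npz',p=p,d=d,K=K,T=T); save('w5.png',p[80:400,100:540])
P=world(d,K,T).reshape(-1,3); c=(.624,-.2655)
near=np.hypot(*(P[:,:2]-c).T)<.05
k=near&(P[:,2]>.006)&(P[:,2]<.058); print('all',cv2.minAreaRect((P[k][:,:2]*1e3).astype(np.float32)))
k=near&(P[:,2]>.009)&(P[:,2]<.018); print('base',cv2.minAreaRect((P[k][:,:2]*1e3).astype(np.float32)))
k=near&(P[:,2]>.02)&(P[:,2]<.058); print('hub',cv2.minAreaRect((P[k][:,:2]*1e3).astype(np.float32)),P[k][:,2].max())
E
```

```text
t 13.3 pos [ 0.6235 -0.2674  0.1502] yaw -0.5538 q7 0.08 | turn z -0.0022 then shift mm [  2.   -0.5 141.2] tilt 0.09
all ((623.8927001953125, -268.91448974609375), (64.2888412475586, 42.08732223510742), 58.92740249633789)
base ((623.8927001953125, -268.91448974609375), (64.2888412475586, 42.08732223510742), 58.92740249633789)
hub ((624.1544799804688, -267.7866516113281), (34.558067321777344, 37.01612854003906), 58.79051971435547) 0.05501228484405252
```

View pics/w5.png

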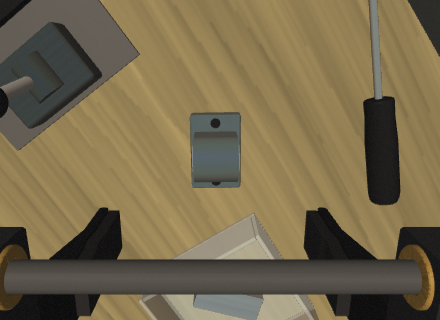

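The block is centred between the jaws at crop (215,150). Depth gives 64.3 x 42.1 mm at 58.9°, matching the text. The offcut is visible in the bin at crop (228,303).

arm_command:
  targets:
    - [-0.001, 0.001, 0.04, 0, 0, -0.011]
    - [0, 0, 0.04, 0, 0, 0]
    - [0, 0, 0.03, 0, 0, 0]
    - [0, 0, 0.02, 0, 0, 0]
    - [0, 0, 0.011, 0, 0, 0]
    - [0, 0, 0, 0, 0, 0]
    - [0, 0, 0, 0, 0, 0]
  gripper: -0.5

```text
t: 14.1
tool_pos: [0.6252, -0.2684, 0.011]
ee_rot: [2.734, 1.545, 0.001]
wrist_force: [-0.2, 0.1, 0.8]
opening: 0.0652
finger_force: 0.0
```

arm_command:
  targets:
    - [0, 0, 0, 0, 0, 0]
    - [0, 0, 0, 0, 0, 0]
    - [0, 0, 0, 0, 0, 0]
    - [0, 0, 0, 0, 0, 0]
    - [0, 0, 0, 0, 0, 0]
    - [0, 0, 0, 0, 0, 0]
    - [0, 0, 0, 0, 0, 0]
  gripper: 1
  force: 40

```text
t: 14.8
tool_pos: [0.6252, -0.2674, 0.0102]
ee_rot: [2.734, 1.547, 0.001]
wrist_force: [-0.1, -0.3, 1.4]
opening: 0.0337
finger_force: 40.0
```

```bash
cat >> h.py <<'E'
TA,TT=np.radians(4.2),np.array([.5319,.0045])
def tr(x,y): c,s=np.cos(TA),np.sin(TA); return TT+np.array([[c,-s],[s,c]])@np.array([x,y])/1e3
E
python3 -c "
from h import *
print(tr(37,-54.5))
to(*tr(37,-54.5),.10,TA)"
```

```text
[ 0.57279212 -0.04714383]
t 14.8 pos [ 0.6252 -0.2674  0.0102] yaw -0.5409 q7 0.16 | turn z -0.6142 then shift mm [223.6 -36.1 -89.8] tilt 0.03
```

arm_command:
  targets:
    - [0, 0, -0.02, 0, 0, 0]
    - [0, 0, -0.04, 0, 0, 0]
    - [0, 0, -0.03, 0, 0, -0.123]
    - [0, 0, 0, 0, 0, -0.123]
    - [0, 0, 0, 0, 0, -0.123]
    - [0, 0, 0, 0, 0, -0.123]
    - [0, 0, 0, 0, 0, -0.122]
    - [0.043, -0.009, 0, 0, 0, 0]
    - [0.043, -0.009, 0, 0, 0, 0]
    - [0.043, -0.009, 0, 0, 0, 0]
    - [0.044, -0.009, 0, 0, 0, 0]
    - [0, 0, 0, 0, 0, 0]
    - [0, 0, 0, 0, 0, 0]
    - [0, 0, 0, 0, 0, 0]

```text
t: 16.2
tool_pos: [0.5762, -0.0986, 0.0998]
ee_rot: [2.14, 2.3, -0.001]
wrist_force: [-0.1, -0.7, -3.7]
opening: 0.0337
finger_force: 40.0
```

```bash
python3 - <<'E'
from h import *
to(*tr(37,-54.5),.10,TA)
p,d,K,T=grab('wrist'); np.savez('w6.npz',p=p,d=d,K=K,T=T); save('w6.png',p)
to(*tr(37,-54.5),.10,TA)
E
```

```text
t 16.2 pos [ 0.5762 -0.0986  0.0998] yaw 0.0718 q7 0.38 | turn z -0.0015 then shift mm [51.6  0.4 -0.3] tilt 0.04
t 16.2 pos [ 0.5762 -0.0991  0.0998] yaw 0.071 q7 0.38 | turn z -0.0023 then shift mm [52.   0.4 -0.2] tilt 0.05
```

View pics/w6.png

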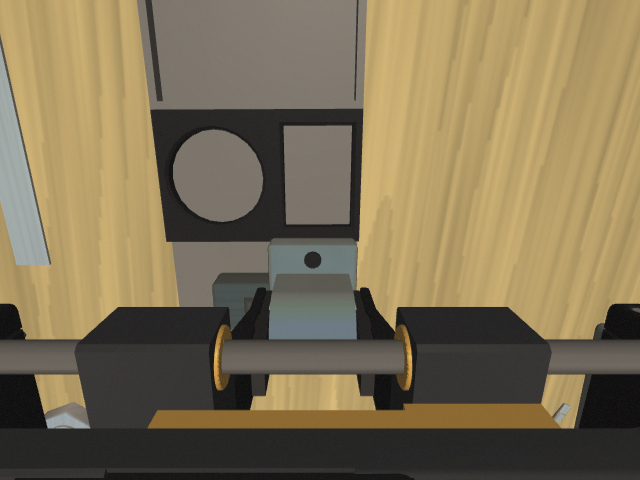

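Wrist view: plate corners (152,109), (363,109), (167,241), (358,240). The rect pocket floor spans columns 284–352 and rows 125–225, the round pocket columns 172–264 and rows 128–222. The held block's front base edge runs (270,240)–(357,239). I'll measure block and pocket in this one frame.

```bash
python3 - <<'E'
from h import *
import h
t=np.load('w6.npz');K,T,p,d=t['K'],t['T'],t['p'],t['d']
w=lambda c,z: ray(K,T,c,z/1e3)[:2]*1e3
model=[(-68,-11),(68,-11),(-68,-99),(68,-99)]
a,tt,res=fit2(model,[w(c,14) for c in[(152,109),(363,109),(167,241),(358,240)]]); print(np.degrees(a),tt,res.round(1).tolist())
L=lambda q:(np.array([[np.cos(a),np.sin(a)],[-np.sin(a),np.cos(a)]])@(np.array(q)-tt)).round(1)
print('rect L/R',L(w((284,175),4)),L(w((352,175),4)),'far/near',L(w((318,125),4)),L(w((318,225),14)))
print('round L/R',L(w((172,175),4)),L(w((264,175),14)),'far/near',L(w((215,128),4)),L(w((218,222),14)))
W=world(d,K,T);P=W.reshape(-1,3); S=L  # block base cloud
k=(np.hypot(*(P[:,:2]-[.5762,-.0991]).T)<.05)&(P[:,2]>.095)&(P[:,2]<.112)
q=np.array([L(x*1e3) for x in P[k][:,:2]]); print('block base z',np.median(P[k][:,2]),'tray x',np.percentile(q[:,0],[1,99]),q[:,0].min(),q[:,0].max(),'y max',q[:,1].max())
print('front corners',L(w((270,240),103.6)),L(w((357,239),103.6)))
s=monitor.read_state(); print('tcp',L(s['tool_pos'][:2]*1e3))
E
```

```text
4.134367794038732 [532.39151397   3.9672796 ] [[0.8, -0.1], [-0.4, -0.4], [0.3, 0.0], [-0.7, 0.5]]
rect L/R [ 15.4 -54.1] [ 62.8 -54.1] far/near [ 39.  -20.9] [ 39.1 -87.5]
round L/R [-62.7 -54. ] [  2.7 -53. ] far/near [-30.3 -22.8] [-30.6 -85.3]
block base z 0.10403193505521657 tray x [14.3 56.3] 9.6 60.9 y max -74.5
front corners [ 15.8 -72.7] [ 55.8 -72.3]
tcp [  36.3 -105.9]
```

arm_command:
  targets:
    - [0.026, 0.0015, 0, 0, 0, 0]
    - [0.026, 0.0015, 0, 0, 0, 0]
    - [0, 0, 0.03, 0, 0, 0]
    - [0, 0, 0.03, 0, 0, 0]
    - [0, 0, 0.012, 0, 0, 0]
    - [0, 0, 0, 0, 0, 0]
    - [0, 0, 0.003, 0, 0, 0]
    - [0, 0, 0.003, 0, 0, 0]
    - [0, 0, 0.003, 0, 0, 0]
    - [0, 0, 0.003, 0, 0, 0]
    - [0, 0, 0, 0, 0, 0]
    - [0, 0, 0, 0, 0, 0]

```text
t: 17.45
tool_pos: [0.5757, -0.0454, 0.016]
ee_rot: [-2.139, -2.301, -0.0]
wrist_force: [-0.1, -0.5, -4.4]
opening: 0.0337
finger_force: 40.0
```

```bash
sed -i 's/^TA,TT=.*/TA,TT=np.radians(4.13),np.array([.5324,.0040])/' h.py; python3 - <<'E'
from h import *
to(*tr(39,-54.3),.0142,TA); print(monitor.read_state()['wrist_force'])
E
```

```text
t 17.4 pos [ 0.5757 -0.0454  0.016 ] yaw 0.073 q7 0.34 | turn z 0.0009 then shift mm [-1.9 -0.6  1.8] tilt 0.01
[-0.14580465 -0.52343258 -4.3799015 ]
```

arm_command:
  targets:
    - [0, 0, 0.001, 0, 0, 0]
    - [0, 0, 0.001, 0, 0, 0]
    - [0, 0, 0, 0, 0, 0]
    - [0, 0, 0, 0, 0, 0]

```text
t: 17.85
tool_pos: [0.5758, -0.0454, 0.0141]
ee_rot: [2.139, 2.301, 0.0]
wrist_force: [-0.6, 1.1, -1.5]
opening: 0.0339
finger_force: 40.0
```

arm_command:
  targets:
    - [0, 0, 0, 0, 0, 0]
    - [0, 0, 0, 0, 0, 0]
    - [0, 0, 0, 0, 0, 0]
    - [0, 0, 0, 0, 0, 0]
    - [0, 0, -0.02, 0, 0, 0]
    - [0, 0, -0.04, 0, 0, 0]
    - [0, 0, -0.04, 0, 0, 0]
    - [0, 0, 0, 0, 0, 0]
  gripper: -0.2

```text
t: 18.65
tool_pos: [0.5787, -0.046, 0.1192]
ee_rot: [2.136, 2.297, 0.01]
wrist_force: [-0.1, 0.2, -0.2]
opening: 0.0522
finger_force: 0.0
```

```bash
cat >> h.py <<'E'
def hexfit(c,h0=0.,cam=None):
    """wrist depth cloud near c: head outline (h0 = height of support) -> centre, yaw mod 60"""
    from scipy.optimize import minimize
    p,d,K,T=cam or grab('wrist'); P=world(d,K,T).reshape(-1,3)
    n=np.hypot(*(P[:,:2]-c).T)<.036
    k=n&(P[:,2]>h0+.009)&(P[:,2]<h0+.019); q=P[k][:,:2]*1e3; s=P[n&(P[:,2]>h0+.046)&(P[:,2]<h0+.057)]
    sp=s[:,:2].mean(0)*1e3; hull=cv2.convexHull(q.astype(np.float32))[:,0]
    def cost(v):
        a=v[2]+np.arange(6)*np.pi/3+np.pi/6; m=((hull-v[:2])@np.array([np.cos(a),np.sin(a)])).max(1)-23; return np.mean(np.abs(m)) 
    def pts(v):
        a=v[2]+np.arange(6)*np.pi/3+np.pi/6; m=((q-v[:2])@np.array([np.cos(a),np.sin(a)])).max(1); return np.sum(np.maximum(m-23,0)**2)+ .0
    a=np.radians(np.arange(0,60,1)); best=None
    for y in a:
        ang=y+np.arange(3)*np.pi/3+np.pi/6; pr=q@np.array([np.cos(ang),np.sin(ang)]); lo,hi=np.percentile(pr,[.3,99.7],axis=0); w=hi-lo
        sc=w.sum()
        if best is None or sc<best[0]: best=(sc,y,w,np.linalg.lstsq(np.array([np.cos(ang),np.sin(ang)]).T,(hi+lo)/2,rcond=None)[0])
    print('head n',len(q),'centre',best[3].round(1),'yaw60',np.degrees(best[1]).round(1),'widths',best[2].round(1),'| spigot',sp.round(1),'z',s[:,2].mean().round(4),len(s)); return best
E
python3 - <<'E'
from h import *
t=np.load('t3.npz')
for c in((.383,-.275),(.562,.384),(.407,.279)): hexfit(c,0,(t['p'],t['d'],t['K'],t['T']))
to(.3825,-.2755,.15,TA)
E
```

```text
head n 265 centre [ 380.8 -274.8] yaw60 27.0 widths [46.  45.7 45.6] | spigot [ 381.  -275.2] z 0.0499 116
head n 248 centre [561.  385.1] yaw60 6.0 widths [46.  46.  45.4] | spigot [560.7 384.1] z 0.0511 107
head n 270 centre [405.5 279.8] yaw60 28.0 widths [45.9 46.4 45.5] | spigot [405.7 279.1] z 0.051 116
t 18.6 pos [ 0.5787 -0.046   0.1192] yaw 0.0725 q7 0.27 | turn z 0.0004 then shift mm [-214.8 -212.   -32.6] tilt 0.47
```

```bash
python3 - <<'E'
from h import *
to(.382,-.2752,.15,np.radians(27))
E
```

```text
t 18.6 pos [ 0.5787 -0.046   0.1192] yaw 0.0725 q7 0.27 | turn z -0.3988 then shift mm [-114.9 -279.1  -33.2] tilt 0.47
```

arm_command:
  targets:
    - [0, 0, -0.017, 0, 0, -0.133]
    - [0, 0, -0.016, 0, 0, -0.133]
    - [0, 0, 0, 0, 0, -0.133]
    - [-0.016, -0.04, 0, 0, 0, 0]
    - [-0.016, -0.04, 0, 0, 0, 0]
    - [-0.016, -0.04, 0, 0, 0, 0]
    - [-0.016, -0.04, 0, 0, 0, 0]
    - [-0.017, -0.04, 0, 0, 0, 0]
    - [-0.017, -0.04, 0, 0, 0, 0]
    - [-0.017, -0.039, 0, 0, 0, 0]
    - [0, 0, 0, 0, 0, 0]
    - [0, 0, 0, 0, 0, 0]
    - [0, 0, 0, 0, 0, 0]
  gripper: -1

```text
t: 19.95
tool_pos: [0.3801, -0.2739, 0.1467]
ee_rot: [-1.639, -2.68, -0.0]
wrist_force: [0.6, 0.0, -0.1]
opening: 0.0869
finger_force: 0.0
```

```bash
python3 - <<'E'
from h import *
b=hexfit((.382,-.2752)); to(*b[3]/1e3,.009,b[1])
E
```

```text
head n 1544 centre [ 380.5 -278. ] yaw60 26.0 widths [46.  45.3 46. ] | spigot [ 380.1 -277.3] z 0.0519 820
t 20.0 pos [ 0.3802 -0.2737  0.1467] yaw 0.4739 q7 1.02 | turn z 0.0201 then shift mm [ -4.   -1.6 137.7] tilt 0.01
```

arm_command:
  targets:
    - [-0.002, -0.0015, 0.04, 0, 0, 0.01]
    - [0, 0, 0.04, 0, 0, 0]
    - [0, 0, 0.03, 0, 0, 0]
    - [0, 0, 0.02, 0, 0, 0]
    - [0, 0, 0.008, 0, 0, 0]
    - [0, 0, 0, 0, 0, 0]
  gripper: -0.2

```text
t: 20.6
tool_pos: [0.3789, -0.2765, 0.0082]
ee_rot: [-1.651, -2.67, 0.001]
wrist_force: [-0.1, 1.0, -0.1]
opening: 0.0543
finger_force: 0.0
```

arm_command:
  targets:
    - [0, 0, 0, 0, 0, 0]
    - [0, 0, 0, 0, 0, 0]
    - [0, 0, 0, 0, 0, 0]
    - [0, 0, 0, 0, 0, 0]
    - [0, 0, 0, 0, 0, 0]
    - [0, 0, 0, 0, 0, 0]
    - [0, 0, 0, 0, 0, 0]
  gripper: 1
  force: 40

```text
t: 21.3
tool_pos: [0.3797, -0.2771, 0.0094]
ee_rot: [1.653, 2.67, 0.001]
wrist_force: [1.1, 1.8, 6.7]
opening: 0.0229
finger_force: 40.0
```

```bash
python3 - <<'E'
from h import *
to(*tr(34,34),.10,TA)
E
```

```text
t 21.3 pos [ 0.3797 -0.2771  0.0094] yaw 0.4621 q7 1.25 | turn z 0.39 then shift mm [303.4 206.7 -90.5] tilt 0.07
```

arm_command:
  targets:
    - [0, 0, -0.02, 0, 0, 0]
    - [0, 0, -0.04, 0, 0, 0]
    - [0, 0, -0.03, 0, 0, 0.13]
    - [0, 0, 0, 0, 0, 0.13]
    - [0, 0, 0, 0, 0, 0.13]
    - [0.038, 0.026, 0, 0, 0, 0]
    - [0.038, 0.026, 0, 0, 0, 0]
    - [0.038, 0.026, 0, 0, 0, 0]
    - [0.038, 0.026, 0, 0, 0, 0]
    - [0.038, 0.026, 0, 0, 0, 0]
    - [0.038, 0.026, 0, 0, 0, 0]
    - [0.038, 0.026, 0, 0, 0, 0]
    - [0.037, 0.025, 0, 0, 0, 0]
    - [0, 0, 0, 0, 0, 0]
    - [0, 0, 0, 0, 0, 0]
    - [0, 0, 0, 0, 0, 0]

```text
t: 22.9
tool_pos: [0.5629, 0.0386, 0.0985]
ee_rot: [-2.141, -2.298, 0.002]
wrist_force: [0.2, -1.1, -3.5]
opening: 0.0231
finger_force: 40.0
```

```bash
python3 - <<'E'
from h import *
to(*tr(34,34),.013,TA)
E
```

```text
t 22.9 pos [0.5629 0.0386 0.0985] yaw 0.0706 q7 0.11 | turn z -0.0015 then shift mm [ 1.8  1.1 85.5] tilt 0.09
```

arm_command:
  targets:
    - [0.002, 0.001, 0.03, 0, 0, 0]
    - [0, 0, 0.03, 0, 0, 0]
    - [0, 0, 0.015, 0, 0, 0]
    - [0, 0, 0.005, 0, 0, 0]
    - [0, 0, 0.003, 0, 0, 0]
    - [0, 0, 0.0015, 0, 0, 0]
    - [0, 0, 0, 0, 0, 0]
    - [0, 0, 0, 0, 0, 0]

```text
t: 23.7
tool_pos: [0.5651, 0.0421, 0.0152]
ee_rot: [2.14, 2.3, 0.002]
wrist_force: [0.4, 0.3, -3.4]
opening: 0.023
finger_force: 40.0
```

arm_command:
  targets:
    - [0, 0, 0.001, 0, 0, 0]
    - [0, 0, 0, 0, 0, 0]
    - [0, 0, 0, 0, 0, 0]

```text
t: 24.0
tool_pos: [0.5646, 0.0421, 0.0135]
ee_rot: [-2.14, -2.3, -0.0]
wrist_force: [0.4, -1.1, -2.8]
opening: 0.023
finger_force: 40.0
```

arm_command:
  targets:
    - [0, 0, 0, 0, 0, 0]
    - [0, 0, 0, 0, 0, 0]
    - [0, 0, 0, 0, 0, 0]
    - [0, 0, 0, 0, 0, 0]
    - [0, 0, -0.03, 0, 0, 0]
    - [0, 0, -0.05, 0, 0, 0]
    - [0, 0, -0.05, 0, 0, 0]
    - [0, 0, 0, 0, 0, 0]
    - [0, 0, 0, 0, 0, 0]
  gripper: -0.1

```text
t: 24.9
tool_pos: [0.5652, 0.0423, 0.1446]
ee_rot: [2.139, 2.299, 0.004]
wrist_force: [0.3, 0.1, -0.7]
opening: 0.0477
finger_force: 0.0
```

```bash
python3 - <<'E'
from h import *
print(tr(34,34)); b=hexfit(tr(34,34),.004)
to(.405,.279,.15,np.radians(28))
E
```

```text
[0.56386304 0.04036038]
head n 1862 centre [570.9  40.7] yaw60 3.0 widths [58.8 45.6 58.6] | spigot [563.5  41.1] z 0.0559 865
t 24.9 pos [0.5643 0.0422 0.1432] yaw 0.0723 q7 0.08 | turn z -0.4164 then shift mm [283.9 -29.5  -6.7] tilt 0.03
```

arm_command:
  targets:
    - [0, 0, -0.007, 0, 0, -0.139]
    - [0, 0, 0, 0, 0, -0.139]
    - [0, 0, 0, 0, 0, -0.138]
    - [0.047, -0.005, 0, 0, 0, 0]
    - [0.047, -0.005, 0, 0, 0, 0]
    - [0.047, -0.005, 0, 0, 0, 0]
    - [0.047, -0.005, 0, 0, 0, 0]
    - [0.048, -0.005, 0, 0, 0, 0]
    - [0.048, -0.005, 0, 0, 0, 0]
    - [0, 0, 0, 0, 0, 0]
    - [0, 0, 0, 0, 0, 0]
    - [0, 0, 0, 0, 0, 0]
  gripper: -1

```text
t: 26.15
tool_pos: [0.4052, 0.2774, 0.1495]
ee_rot: [1.621, 2.691, -0.003]
wrist_force: [-0.2, -0.7, 0.9]
opening: 0.087
finger_force: 0.0
```

```bash
python3 - <<'E'
from h import *
b=hexfit((.4055,.2795)); to(*b[3]/1e3,.009,b[1])
E
```

```text
head n 1538 centre [404.6 277.5] yaw60 28.0 widths [45.9 45.1 45.9] | spigot [404.3 278.1] z 0.0519 808
t 26.2 pos [0.4055 0.2773 0.1498] yaw 0.4858 q7 -0.17 | turn z -0.0029 then shift mm [  0.7  -0.5 140.8] tilt 0.07
```

arm_command:
  targets:
    - [0.002, 0, 0.04, 0, 0, 0]
    - [0, 0, 0.04, 0, 0, 0]
    - [0, 0, 0.03, 0, 0, 0]
    - [0, 0, 0.02, 0, 0, 0]
    - [0, 0, 0.01, 0, 0, 0]
    - [0, 0, 0, 0, 0, 0]
  gripper: -0.2

```text
t: 26.8
tool_pos: [0.404, 0.2792, 0.0095]
ee_rot: [-1.621, -2.691, 0.004]
wrist_force: [-0.6, 1.3, 0.3]
opening: 0.0539
finger_force: 0.0
```

arm_command:
  targets:
    - [0, 0, 0, 0, 0, 0]
    - [0, 0, 0, 0, 0, 0]
    - [0, 0, 0, 0, 0, 0]
    - [0, 0, 0, 0, 0, 0]
    - [0, 0, 0, 0, 0, 0]
    - [0, 0, 0, 0, 0, 0]
    - [0, 0, 0, 0, 0, 0]
  gripper: 1
  force: 40

```text
t: 27.5
tool_pos: [0.4042, 0.2808, 0.0109]
ee_rot: [-1.619, -2.692, -0.001]
wrist_force: [-2.0, -0.8, 6.7]
opening: 0.023
finger_force: 40.0
```

```bash
python3 - <<'E'
from h import *
to(*(tr(34,81)+[.0008,.0015]),.10,TA)
E
```

```text
t 27.5 pos [0.4042 0.2808 0.0109] yaw 0.488 q7 -0.09 | turn z 0.416 then shift mm [-202.9  142.9  -89.1] tilt 0.04
```

arm_command:
  targets:
    - [0, 0, -0.02, 0, 0, 0]
    - [0, 0, -0.04, 0, 0, 0]
    - [0, 0, -0.03, 0, 0, 0.139]
    - [0, 0, 0, 0, 0, 0.139]
    - [0, 0, 0, 0, 0, 0.138]
    - [-0.034, 0.024, 0, 0, 0, 0]
    - [-0.034, 0.024, 0, 0, 0, 0]
    - [-0.034, 0.024, 0, 0, 0, 0]
    - [-0.034, 0.024, 0, 0, 0, 0]
    - [-0.033, 0.024, 0, 0, 0, 0]
    - [-0.033, 0.023, 0, 0, 0, 0]
    - [0, 0, 0, 0, 0, 0]
    - [0, 0, 0, 0, 0, 0]
    - [0, 0, 0, 0, 0, 0]

```text
t: 28.9
tool_pos: [0.5603, 0.0904, 0.0999]
ee_rot: [-2.138, -2.3, 0.001]
wrist_force: [-0.0, -0.6, -3.2]
opening: 0.0231
finger_force: 40.0
```

```bash
python3 - <<'E'
from h import *
to(*(tr(34,82)+[.0008,.0015]),.0149,TA)
E
```

```text
t 28.9 pos [0.5603 0.0904 0.0999] yaw 0.0732 q7 0.01 | turn z 0.0011 then shift mm [-0.7  0.9 85. ] tilt 0.07
```

arm_command:
  targets:
    - [-0.001, 0.001, 0.03, 0, 0, 0]
    - [0, 0, 0.03, 0, 0, 0]
    - [0, 0, 0.015, 0, 0, 0]
    - [0, 0, 0.005, 0, 0, 0]
    - [0, 0, 0.003, 0, 0, 0]
    - [0, 0, 0.0015, 0, 0, 0]
    - [0, 0, 0.0005, 0, 0, 0]
    - [0, 0, 0, 0, 0, 0]
    - [0, 0, 0, 0, 0, 0]

```text
t: 29.8
tool_pos: [0.5629, 0.0887, 0.0162]
ee_rot: [2.139, 2.3, 0.002]
wrist_force: [0.2, 2.3, -0.9]
opening: 0.0231
finger_force: 40.0
```

```bash
python3 - <<'E'
from h import *
to(*(tr(34,82)+[.0008,.0015]),.0149,TA); print(monitor.read_state()['wrist_force'])
E
```

```text
t 29.8 pos [0.5629 0.0887 0.0162] yaw 0.0722 q7 0.07 | turn z 0.0001 then shift mm [ 1.1 -1.6  1.2] tilt 0.09
[ 0.20413809  2.28658128 -0.89761837]
```

arm_command:
  targets:
    - [0, 0, 0.001, 0, 0, 0]
    - [0, 0, 0, 0, 0, 0]
    - [0, 0, 0, 0, 0, 0]
    - [0, 0, 0, 0, 0, 0]
    - [0, 0, 0, 0, 0, 0]
  gripper: -0.1

```text
t: 30.3
tool_pos: [0.5622, 0.0882, 0.0144]
ee_rot: [2.14, 2.3, -0.0]
wrist_force: [0.2, 0.7, -0.1]
opening: 0.0467
finger_force: 0.0
```

arm_command:
  targets:
    - [0, 0, -0.03, 0, 0, 0]
    - [0, 0, -0.05, 0, 0, 0]
    - [0, 0, -0.05, 0, 0, 0]
    - [0, 0, 0, 0, 0, 0]
    - [0, 0, 0, 0, 0, 0]
  gripper: -1

```text
t: 30.8
tool_pos: [0.5628, 0.0886, 0.1455]
ee_rot: [2.139, 2.299, 0.004]
wrist_force: [-0.5, 0.3, -1.1]
opening: 0.08
finger_force: 0.0
```

```bash
cat >> h.py <<'E'
def spig(cam,cs):
    p,d,K,T=cam; P=world(d,K,T).reshape(-1,3)
    for c in cs:
        s=P[(np.hypot(*(P[:,:2]-c).T)<.022)&(P[:,2]>.05)&(P[:,2]<.062)]; e=(s[:,:2].max(0)+s[:,:2].min(0))/2
        q=(np.array([s[:,:2].mean(0)])-TT)@np.array([[np.cos(TA),-np.sin(TA)],[np.sin(TA),np.cos(TA)]]); print('spigot tray',(q[0]*1e3).round(1),'world',s[:,:2].mean(0).round(4),'z',s[:,2].mean().round(4),len(s))
E
python3 - <<'E'
from h import *
c=grab('wrist'); save('w7.png',c[0][60:420,80:560]); spig(c,[tr(34,36),tr(34,82)])
c=grab('top'); spig(c,[tr(34,36),tr(34,82)]); np.savez('t4.npz',p=c[0],d=c[1],K=c[2],T=c[3])
hexfit((.5605,.384),0,c)
to(.561,.3845,.15,np.radians(6))
E
```

```text
spigot tray [33.7 34.2] world [0.5636 0.0405] z 0.0558 759
spigot tray [35.3 79.7] world [0.5619 0.0861] z 0.0559 851
spigot tray [34.2 34.8] world [0.564  0.0412] z 0.0548 105Traceback (most recent call last):
  File "<stdin>", line 3, in <module>
  File "h.py", line 44, in spig
    s=P[(np.hypot(*(P[:,:2]-c).T)<.022)&(P[:,2]>.05)&(P[:,2]<.062)]; e=(s[:,:2].max(0)+s[:,:2].min(0))/2
                                                                        ~~~~~~~~~~~^^^
    return umr_maximum(a, axis, None, out, keepdims, initial, where)
ValueError: zero-size array to reduction operation maximum which has no identity
```

View pics/w7.png

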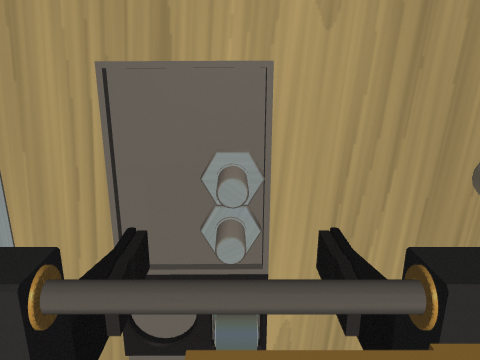

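Two plugs stand head down in the row, with heads touching at crop (232,180) and (231,234). Next is the third plug.

```bash
python3 - <<'E'
from h import *
t=np.load('t4.npz');P=world(t['d'],t['K'],t['T']).reshape(-1,3)
for n,c in dict(hexA=(.561,.384),flange=(.524,.28)).items():
    k=(np.hypot(*(P[:,:2]-c).T)<.06)&(P[:,2]>.045)&(P[:,2]<.058); print(n,np.median(P[k],0).round(4),k.sum())
to(.561,.3845,.15,np.radians(6))
E
```

```text
Traceback (most recent call last):
FileNotFoundError: [Errno 2] No such file or directory: 't4.npz'
```

```bash
python3 - <<'E'
from h import *
c=grab('top');P=world(*c[1:]).reshape(-1,3)
for n,c in dict(hexA=(.561,.384),flange=(.524,.28),yellow=(.6,.3)).items():
    k=(np.hypot(*(P[:,:2]-c).T)<.06)&(P[:,2]>.045)&(P[:,2]<.058); print(n,np.median(P[k],0).round(4),k.sum())
to(.561,.3845,.15,np.radians(6))
E
```

```text
hexA [0.5605 0.3843 0.0512] 111
flange [0.5239 0.2802 0.0514] 244
yellow [0.6295 0.314  0.0514] 237
t 30.9 pos [0.5613 0.0884 0.1431] yaw 0.0721 q7 -0.01 | turn z -0.0326 then shift mm [294.5  30.6  -7.2] tilt 0.13
```

arm_command:
  targets:
    - [0, 0, -0.007, 0, 0, -0.033]
    - [0.049, 0.005, 0, 0, 0, 0]
    - [0.049, 0.005, 0, 0, 0, 0]
    - [0.049, 0.005, 0, 0, 0, 0]
    - [0.049, 0.005, 0, 0, 0, 0]
    - [0.049, 0.005, 0, 0, 0, 0]
    - [0.049, 0.005, 0, 0, 0, 0]
    - [0, 0, 0, 0, 0, 0]
    - [0, 0, 0, 0, 0, 0]
    - [0, 0, 0, 0, 0, 0]

```text
t: 31.95
tool_pos: [0.5617, 0.3823, 0.1511]
ee_rot: [2.102, 2.333, -0.002]
wrist_force: [0.4, 0.3, 0.1]
opening: 0.087
finger_force: 0.0
```

```bash
python3 - <<'E'
from h import *
b=hexfit((.561,.3845)); to(*b[3]/1e3,.009,b[1])
E
```

```text
head n 1531 centre [560.3 382.8] yaw60 7.0 widths [46.  46.1 46. ] | spigot [560.2 383.9] z 0.052 805
t 32.0 pos [0.5619 0.3821 0.1514] yaw 0.1032 q7 -0.39 | turn z -0.0189 then shift mm [  1.1  -1.5 142.4] tilt 0.05
```

arm_command:
  targets:
    - [0.0025, -0.001, 0.04, 0, 0, -0.012]
    - [0, 0, 0.04, 0, 0, 0]
    - [0, 0, 0.03, 0, 0, 0]
    - [0, 0, 0.02, 0, 0, 0]
    - [0, 0, 0.012, 0, 0, 0]
    - [0, 0, 0, 0, 0, 0]
  gripper: -0.2

```text
t: 32.6
tool_pos: [0.5596, 0.3848, 0.0083]
ee_rot: [-2.089, -2.346, 0.004]
wrist_force: [-0.2, -0.2, 0.5]
opening: 0.0534
finger_force: 0.0
```

arm_command:
  targets:
    - [0, 0, 0, 0, 0, 0]
    - [0, 0, 0, 0, 0, 0]
    - [0, 0, 0, 0, 0, 0]
    - [0, 0, 0, 0, 0, 0]
    - [0, 0, 0, 0, 0, 0]
    - [0, 0, 0, 0, 0, 0]
    - [0, 0, 0, 0, 0, 0]
  gripper: 1
  force: 40

```text
t: 33.3
tool_pos: [0.5603, 0.3866, 0.0101]
ee_rot: [2.088, 2.348, 0.002]
wrist_force: [-0.2, -0.3, 5.6]
opening: 0.0229
finger_force: 40.0
```

```bash
python3 - <<'E'
from h import *
to(*(tr(34.5,130)+[.0008,.0015]),.10,TA)
E
```

```text
t 33.3 pos [0.5603 0.3866 0.0101] yaw 0.1171 q7 -0.35 | turn z 0.045 then shift mm [-248.1  -19.9  -90.1] tilt 0.06
```

arm_command:
  targets:
    - [0, 0, -0.02, 0, 0, 0.045]
    - [0, 0, -0.04, 0, 0, 0]
    - [0, 0, -0.03, 0, 0, 0]
    - [-0.041, -0.003, 0, 0, 0, 0]
    - [-0.041, -0.003, 0, 0, 0, 0]
    - [-0.041, -0.003, 0, 0, 0, 0]
    - [-0.041, -0.003, 0, 0, 0, 0]
    - [-0.042, -0.004, 0, 0, 0, 0]
    - [-0.042, -0.004, 0, 0, 0, 0]
    - [0, 0, 0, 0, 0, 0]
    - [0, 0, 0, 0, 0, 0]
    - [0, 0, 0, 0, 0, 0]

```text
t: 34.5
tool_pos: [0.5574, 0.1388, 0.099]
ee_rot: [-2.138, -2.301, 0.001]
wrist_force: [-0.8, -0.2, -3.6]
opening: 0.0232
finger_force: 40.0
```

```bash
python3 - <<'E'
from h import *
to(*(tr(34.5,130)+[.0008,.0015]),.0141,TA)
E
```

```text
t 34.5 pos [0.5574 0.1388 0.099 ] yaw 0.0734 q7 -0.08 | turn z 0.0014 then shift mm [-1.2  0.9 84.9] tilt 0.06
```

arm_command:
  targets:
    - [0, 0.001, 0.03, 0, 0, 0]
    - [0, 0, 0.03, 0, 0, 0]
    - [0, 0, 0.015, 0, 0, 0]
    - [0, 0, 0.005, 0, 0, 0]
    - [0, 0, 0.003, 0, 0, 0]
    - [0, 0, 0.001, 0, 0, 0]
    - [0, 0, 0, 0, 0, 0]
    - [-0.001, 0, 0, 0, 0, 0]
    - [-0.001, 0, 0, 0, 0, 0]
    - [-0.001, 0, 0, 0, 0, 0]
    - [0, 0, 0, 0, 0, 0]

```text
t: 35.6
tool_pos: [0.5592, 0.1346, 0.0157]
ee_rot: [2.14, 2.3, 0.001]
wrist_force: [0.1, -0.2, -2.8]
opening: 0.0229
finger_force: 40.0
```

arm_command:
  targets:
    - [-0.001, 0, 0, 0, 0, 0]
    - [-0.001, 0, 0, 0, 0, 0]
    - [0, 0, 0, 0, 0, 0]

```text
t: 35.9
tool_pos: [0.5593, 0.1335, 0.0157]
ee_rot: [-2.139, -2.3, -0.002]
wrist_force: [-0.4, 4.8, -0.9]
opening: 0.0228
finger_force: 40.0
```

```bash
python3 - <<'E'
from h import *
spig(grab('wrist'),[tr(34,34),tr(34,80),tr(34,126)]); to(*tr(34,126),.0141)
E
```

```text
Traceback (most recent call last):
  File "h.py", line 44, in spig
    s=P[(np.hypot(*(P[:,:2]-c).T)<.022)&(P[:,2]>.05)&(P[:,2]<.062)]; e=(s[:,:2].max(0)+s[:,:2].min(0))/2
                                                                        ~~~~~~~~~~~^^^
ValueError: zero-size array to reduction operation maximum which has no identity
```

arm_command:
  targets:
    - [-0.001, 0, 0.001, 0, 0, 0]
    - [0, 0, 0, 0, 0, 0]
    - [0, 0, 0, 0, 0, 0]

```text
t: 36.25
tool_pos: [0.5595, 0.132, 0.0146]
ee_rot: [-2.14, -2.3, -0.001]
wrist_force: [-0.1, 4.8, -1.0]
opening: 0.0228
finger_force: 40.0
```

arm_command:
  targets:
    - [0, 0, 0, 0, 0, 0]
    - [0, 0, 0, 0, 0, 0]
    - [0, 0, 0, 0, 0, 0]
    - [0, 0, -0.02, 0, 0, 0]
    - [0, 0, -0.05, 0, 0, 0]
    - [0, 0, -0.05, 0, 0, 0]
    - [-0.03, 0, -0.01, 0, 0, 0]
    - [-0.03, 0, 0, 0, 0, 0]
    - [0, 0, 0, 0, 0, 0]
    - [0, 0, 0, 0, 0, 0]
    - [0, 0, 0, 0, 0, 0]
  gripper: -0.1

```text
t: 37.35
tool_pos: [0.5634, 0.0725, 0.1441]
ee_rot: [-2.139, -2.3, 0.001]
wrist_force: [-0.3, -0.5, 0.1]
opening: 0.048
finger_force: 0.0
```

```bash
python3 - <<'E'
from h import *
c=grab('wrist'); save('w8.png',c[0][20:320,100:500]); spig(c,[tr(34,34),tr(34,80),tr(34,126)])
P=world(*c[1:]).reshape(-1,3); q=(P[:,:2]-TT)@np.array([[np.cos(TA),-np.sin(TA)],[np.sin(TA),np.cos(TA)]])*1e3
for y in(34,80,126):
    k=(abs(q[:,1]-y)<28)&(q[:,0]<30)&(q[:,0]>0)&(P[:,2]>.013)&(P[:,2]<.023); print(y,'near corner min x',np.percentile(q[k,0],[.5,2]).round(1))
to(.5245,.28,.15)
E
```

```text
spigot tray [33.9 31.6] world [0.564 0.038] z 0.0559 795
spigot tray [35.3 77. ] world [0.5621 0.0834] z 0.056 887
spigot tray [ 35.1 122.5] world [0.5585 0.1287] z 0.0562 990
34 near corner min x [8.6 9.8]
80 near corner min x [10.1 11.6]
126 near corner min x [ 9.6 11.1]
t 37.4 pos [0.5634 0.0727 0.1441] yaw 0.0732 q7 0.02 | turn z 0 then shift mm [209.6 -23.6  -5.9] tilt 0.04
```

View pics/w8.png

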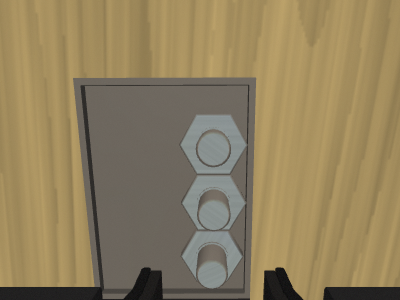

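The row of three is packed, flats touching, along the back rim; spigots at crop (213,148), (213,213), (211,267). Now the flange.

arm_command:
  targets:
    - [0.042, -0.005, -0.006, 0, 0, 0]
    - [0.042, -0.005, 0, 0, 0, 0]
    - [0.042, -0.005, 0, 0, 0, 0]
    - [0.042, -0.004, 0, 0, 0, 0]
    - [0.042, -0.004, 0, 0, 0, 0]
    - [0, 0, 0, 0, 0, 0]
    - [0, 0, 0, 0, 0, 0]
    - [0, 0, 0, 0, 0, 0]
  gripper: -1

```text
t: 38.2
tool_pos: [0.5258, 0.2786, 0.1503]
ee_rot: [2.141, 2.299, -0.001]
wrist_force: [-0.4, -0.2, -0.1]
opening: 0.0867
finger_force: 0.0
```

```bash
cat >> h.py <<'E'
def disc(c,zlo,zhi,rad):
    p,d,K,T=grab('wrist'); P=world(d,K,T).reshape(-1,3)
    q=P[(np.hypot(*(P[:,:2]-c).T)<rad)&(P[:,2]>zlo)&(P[:,2]<zhi)]; (a,b),rr=cv2.minEnclosingCircle((q[:,:2]*1e3).astype(np.float32)); print('disc',round(a,1),round(b,1),'r',round(rr,1),'z',np.median(q[:,2]).round(4),len(q)); return a/1e3,b/1e3
E
python3 - <<'E'
from h import *
a=disc((.524,.28),.009,.019,.04); b=disc((.524,.28),.046,.058,.03); to(*a,.009)
E
```

```text
disc 523.5 278.9 r 29.8 z 0.0144 1818
disc 523.7 278.8 r 17.9 z 0.0529 1761
t 38.3 pos [0.526  0.2782 0.1505] yaw 0.07 q7 -0.35 | turn z 0 then shift mm [  1.   -2.5 141.5] tilt 0.02
```

arm_command:
  targets:
    - [0.002, -0.002, 0.04, 0, 0, 0]
    - [0, 0, 0.04, 0, 0, 0]
    - [0, 0, 0.03, 0, 0, 0]
    - [0, 0, 0.02, 0, 0, 0]
    - [0, 0, 0.011, 0, 0, 0]
    - [0, 0, 0, 0, 0, 0]
  gripper: -0.5

```text
t: 38.9
tool_pos: [0.523, 0.2803, 0.0085]
ee_rot: [-2.141, -2.299, 0.003]
wrist_force: [-0.6, 0.0, -0.1]
opening: 0.0654
finger_force: 0.0
```

arm_command:
  targets:
    - [0, 0, 0, 0, 0, 0]
    - [0, 0, 0, 0, 0, 0]
    - [0, 0, 0, 0, 0, 0]
    - [0, 0, 0, 0, 0, 0]
    - [0, 0, 0, 0, 0, 0]
    - [0, 0, 0, 0, 0, 0]
    - [0, 0, 0, 0, 0, 0]
  gripper: 1
  force: 40

```text
t: 39.6
tool_pos: [0.5238, 0.2817, 0.01]
ee_rot: [2.14, 2.3, 0.001]
wrist_force: [-1.1, -0.8, 5.4]
opening: 0.0351
finger_force: 40.0
```

```bash
python3 - <<'E'
from h import *
print(tr(-30.5,-104)); to(*tr(-30.5,-54),.11,TA)
E
```

```text
[ 0.50946925 -0.10192653]
t 39.6 pos [0.5238 0.2817 0.01  ] yaw 0.072 q7 -0.29 | turn z -0.0001 then shift mm [-331.5  -41.8 -100.3] tilt 0.05
```

arm_command:
  targets:
    - [0, 0, -0.02, 0, 0, 0]
    - [0, 0, -0.04, 0, 0, 0]
    - [0, 0, -0.04, 0, 0, 0]
    - [-0.041, -0.005, 0, 0, 0, 0]
    - [-0.041, -0.005, 0, 0, 0, 0]
    - [-0.041, -0.005, 0, 0, 0, 0]
    - [-0.041, -0.005, 0, 0, 0, 0]
    - [-0.041, -0.005, 0, 0, 0, 0]
    - [-0.041, -0.005, 0, 0, 0, 0]
    - [-0.041, -0.006, 0, 0, 0, 0]
    - [-0.042, -0.006, 0, 0, 0, 0]
    - [0, 0, 0, 0, 0, 0]
    - [0, 0, 0, 0, 0, 0]
    - [0, 0, 0, 0, 0, 0]

```text
t: 41.0
tool_pos: [0.505, -0.0487, 0.1091]
ee_rot: [-2.138, -2.301, 0.0]
wrist_force: [0.4, 0.3, -3.7]
opening: 0.0353
finger_force: 40.0
```

```bash
python3 - <<'E'
from h import *
x,y=tr(-30.5,-54)+[.0003,.0024]; to(x,y,.014,TA); print(x,y)
E
```

```text
t 41.0 pos [ 0.505  -0.0487  0.1091] yaw 0.0731 q7 0.21 | turn z 0.001 then shift mm [-1.1  1.2 95.1] tilt 0.05
0.506168265525107 -0.049656373997555125
```

arm_command:
  targets:
    - [-0.001, 0.001, 0.03, 0, 0, 0]
    - [0, 0, 0.03, 0, 0, 0]
    - [0, 0, 0.023, 0, 0, 0]
    - [0, 0, 0, 0, 0, 0]
    - [0, 0, 0.003, 0, 0, 0]
    - [0, 0, 0.003, 0, 0, 0]
    - [0, 0, 0.003, 0, 0, 0]
    - [0, 0, 0, 0, 0, 0]
    - [0, 0, 0, 0, 0, 0]

```text
t: 41.9
tool_pos: [0.5064, -0.0505, 0.0178]
ee_rot: [2.14, 2.3, 0.001]
wrist_force: [0.0, -0.5, -3.2]
opening: 0.0351
finger_force: 40.0
```

arm_command:
  targets:
    - [0, 0, 0.002, 0, 0, 0]
    - [0, 0, 0.0015, 0, 0, 0]
    - [0, 0, 0, 0, 0, 0]
    - [0, 0, 0, 0, 0, 0]

```text
t: 42.3
tool_pos: [0.5063, -0.0506, 0.014]
ee_rot: [-2.14, -2.3, -0.0]
wrist_force: [0.1, -0.9, -0.7]
opening: 0.0351
finger_force: 40.0
```

arm_command:
  targets:
    - [0, 0, 0, 0, 0, 0]
    - [0, 0, 0, 0, 0, 0]
    - [0, 0, 0, 0, 0, 0]
    - [0, 0, -0.02, 0, 0, 0]
    - [0, 0, -0.05, 0, 0, 0]
    - [0, 0, -0.05, 0, 0, 0]
    - [-0.03, 0, -0.02, 0, 0, 0]
    - [-0.03, 0, 0, 0, 0, 0]
    - [0, 0, 0, 0, 0, 0]
    - [0, 0, 0, 0, 0, 0]
  gripper: -0.15

```text
t: 43.3
tool_pos: [0.5104, -0.1109, 0.1538]
ee_rot: [-2.142, -2.298, -0.0]
wrist_force: [-0.3, 0.7, 0.9]
opening: 0.05
finger_force: 0.0
```

```bash
python3 - <<'E'
from h import *
c=grab('wrist'); P=world(*c[1:]).reshape(-1,3); q=(P[:,:2]-TT)@np.array([[np.cos(TA),-np.sin(TA)],[np.sin(TA),np.cos(TA)]])*1e3
for n,xy,r_ in(('flange',(-30.5,-54),16),('block',(39,-54.3),14)):
    k=np.hypot(q[:,0]-xy[0],q[:,1]-xy[1])<r_; print(n,'top z',np.percentile(P[k,2],[80,97]).round(4))
t=grab('top'); Pt=world(*t[1:]).reshape(-1,3)
k=(np.hypot(*(Pt[:,:2]-[.5607,-.39]).T)<.05); print('bin content z',np.nanpercentile(Pt[k,2],[10,50,90,99]).round(3))
a=c[0][0:360,80:560]; save('w9.png',np.hstack([a[:, :400],cv2.resize(t[0][205:325,235:395],(400,300),interpolation=cv2.INTER_CUBIC)[:300] if 0 else cv2.resize(t[0][195:305,240:562],(400,360))]))
k=(np.hypot(*(P[:,:2]-[.522,-.147]).T)<.05)&(P[:,2]>.066)&(P[:,2]<.095); print('knob cloud tray min/max',q[k].min(0),q[k].max(0),P[k][:,2].max())
print(tr(-60,-150)); to(*tr(-60,-150),.12)
E
```

```text
flange top z [0.0578 0.0586]
block top z [0.0563 0.0572]
bin content z [-0.     0.003  0.027  0.03 ]
knob cloud tray min/max [ -34.62919157 -161.14240668] [  -9.88796421 -137.10161672] 0.08619008161711725
[ 0.48335876 -0.14993166]
t 43.4 pos [ 0.5104 -0.1095  0.1535] yaw 0.0729 q7 0.32 | turn z 0 then shift mm [-38.3 -29.9  33.5] tilt 0.05
```

View pics/w9.png

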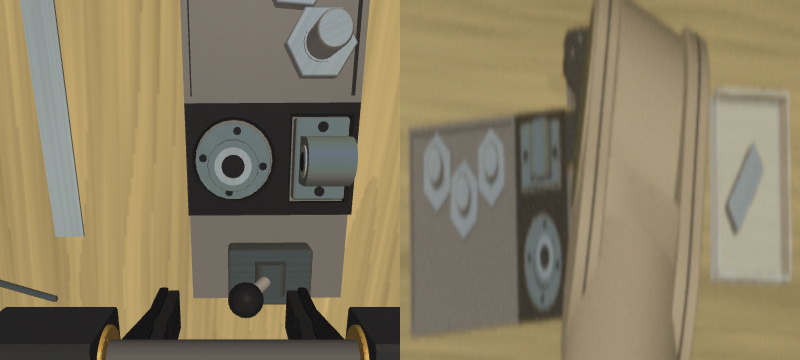

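Offcut is in the bin and flange and block are seated. The middle plug, though, has been knocked forward out of the row: top crop (461,205). I'll measure it and mend the row before touching the lever.

```bash
python3 - <<'E'
from h import *
to(*tr(20,75),.15)
E
```

```text
t 43.4 pos [ 0.5104 -0.1095  0.1535] yaw 0.0729 q7 0.32 | turn z 0 then shift mm [186.6  50.3   3.5] tilt 0.05
```

arm_command:
  targets:
    - [0.046, 0.012, 0, 0, 0, 0]
    - [0.047, 0.013, 0, 0, 0, 0]
    - [0.047, 0.013, 0.002, 0, 0, 0]
    - [0.047, 0.012, 0.002, 0, 0, 0]
    - [0, 0, 0, 0, 0, 0]
    - [0, 0, 0, 0, 0, 0]
    - [0, 0, 0, 0, 0, 0]
  gripper: -1

```text
t: 44.1
tool_pos: [0.5467, 0.0789, 0.1497]
ee_rot: [-2.141, -2.299, 0.001]
wrist_force: [0.4, 0.1, 1.2]
opening: 0.0867
finger_force: 0.0
```

```bash
python3 - <<'E'
from h import *
c=grab('wrist'); np.savez('w10.npz',p=c[0],d=c[1],K=c[2],T=c[3]); P=world(*c[1:]).reshape(-1,3); q=(P[:,:2]-TT)@np.array([[np.cos(TA),-np.sin(TA)],[np.sin(TA),np.cos(TA)]])*1e3
m=(P[:,2]>.052)&(P[:,2]<.06)&(abs(q[:,0])<66)&(q[:,1]>-6)&(q[:,1]<166)
from scipy.cluster.vq import kmeans2
cent,lab=kmeans2(q[m],np.array([[34,32.],[10,75],[35,122]])); print(cent.round(1),np.bincount(lab))
for s in cent:
    n=(np.hypot(*(q-s).T)<34)&(P[:,2]>.0165)&(P[:,2]<.0225); h=q[n]; best=None
    for y in np.radians(np.arange(0,60,.5)):
        a=y+np.arange(3)*np.pi/3+np.pi/6; pr=h@np.array([np.cos(a),np.sin(a)]); pr=pr[:]; lo,hi=np.percentile(pr,[.5,99.5],axis=0); w=(hi-lo).sum()
        if best is None or w<best[0]: best=(w,np.degrees(y),(hi-lo).round(1),np.linalg.lstsq(np.array([np.cos(a),np.sin(a)]).T,(hi+lo)/2,rcond=None)[0].round(1))
    print(best,len(h))
E
```

```text
[[ 33.7  31.3]
 [ 15.2  78.1]
 [ 34.7 122.8]] [724 828 929]
(np.float64(144.6115039544943), np.float64(4.0), array([45.8, 53. , 45.8]), array([33.4, 35.3])) 1401
(np.float64(168.21483449969432), np.float64(29.000000000000004), array([58.7, 60.7, 48.8]), array([17.3, 78.2])) 1948
(np.float64(154.10558386612877), np.float64(56.0), array([55.4, 45.3, 53.4]), array([ 32.1, 117.9])) 2149
```

```bash
python3 - <<'E'
from h import *
t=np.load('w10.npz'); P=world(t['d'],t['K'],t['T']).reshape(-1,3); q=(P[:,:2]-TT)@np.array([[np.cos(TA),-np.sin(TA)],[np.sin(TA),np.cos(TA)]])*1e3
for cy,x0 in((33,30),(78,12),(123,30)):
    out=[]
    for s in(-1,1):
        pts=[]
        for y in np.arange(4,20,1.5):
            k=(abs(q[:,1]-(cy+s*y))<1)&(q[:,0]<x0)&(q[:,0]>-25)&(P[:,2]>.013)&(P[:,2]<.0225)
            if k.sum()>2: pts.append((cy+s*y,np.percentile(q[k,0],5)))
        pts=np.array(pts); f=np.polyfit(*pts.T,1); out.append(np.degrees(np.arctan(f[0]))); 
    print(cy,np.round(out,1),'rot',round(-(out[0]+out[1])/2,1))
to(*tr(15.2,78.1),.013,TA)
E
```

```text
33 [-27.1  30.3] rot -1.6
78 [-25.   34.4] rot -4.7
123 [-28.1  31.3] rot -1.6
t 44.1 pos [0.5468 0.0785 0.1499] yaw 0.0706 q7 -0.02 | turn z -0.0014 then shift mm [  4.8  -4.5 136.9] tilt 0.01
```

arm_command:
  targets:
    - [0.0065, -0.0045, 0.04, 0, 0, 0]
    - [0, 0, 0.04, 0, 0, 0]
    - [0, 0, 0.03, 0, 0, 0]
    - [0, 0, 0.016, 0, 0, 0]
    - [0, 0, 0.009, 0, 0, 0]
    - [0, 0, 0, 0, 0, 0]
  gripper: -0.1

```text
t: 44.75
tool_pos: [0.5416, 0.0848, 0.0144]
ee_rot: [-2.141, -2.298, 0.002]
wrist_force: [0.5, 0.9, -0.4]
opening: 0.0508
finger_force: 0.0
```

arm_command:
  targets:
    - [0, 0, 0, 0, 0, 0]
    - [0, 0, 0, 0, 0, 0]
    - [0, 0, 0, 0, 0, 0]
    - [0, 0, 0, 0, 0, 0]
    - [0, 0, 0, 0, 0, 0]
    - [0, 0, 0, 0, 0, 0]
    - [0, 0, 0, 0, 0, 0]
  gripper: 1
  force: 40

```text
t: 45.45
tool_pos: [0.5425, 0.0859, 0.0155]
ee_rot: [2.14, 2.3, 0.001]
wrist_force: [-0.3, -0.5, 6.9]
opening: 0.023
finger_force: 40.0
```

arm_command:
  targets:
    - [0, 0, -0.001, 0, 0, -0.025]
    - [0, 0, 0, 0, 0, -0.025]
    - [0, 0.003, 0, 0, 0, 0]
    - [0, 0.003, 0, 0, 0, 0]
    - [0, 0.003, 0, 0, 0, 0]
    - [0, 0, 0, 0, 0, 0]

```text
t: 46.05
tool_pos: [0.5514, 0.0867, 0.0158]
ee_rot: [2.082, 2.352, -0.0]
wrist_force: [0.9, -0.6, -2.5]
opening: 0.0229
finger_force: 40.0
```

arm_command:
  targets:
    - [0, 0.003, 0, 0, 0, 0]
    - [0, 0.003, 0, 0, 0, 0]
    - [0, 0.002, 0, 0, 0, 0]
    - [0, 0, 0, 0, 0, 0]
    - [0, 0, 0, 0, 0, 0]

```text
t: 46.55
tool_pos: [0.5592, 0.088, 0.016]
ee_rot: [2.082, 2.352, 0.001]
wrist_force: [0.8, -1.1, -3.6]
opening: 0.023
finger_force: 40.0
```

arm_command:
  targets:
    - [-0.001, 0.001, 0, 0, 0, 0]
    - [-0.001, 0.001, 0, 0, 0, 0]
    - [0, 0, 0.001, 0, 0, 0]
    - [0, 0, 0, 0, 0, 0]
    - [0, 0, 0, 0, 0, 0]

```text
t: 47.05
tool_pos: [0.5615, 0.0864, 0.0156]
ee_rot: [2.082, 2.353, 0.002]
wrist_force: [-1.7, 0.0, 6.7]
opening: 0.0234
finger_force: 40.0
```

arm_command:
  targets:
    - [0, 0, 0, 0, 0, 0]
    - [0, 0, 0, 0, 0, 0]
    - [0, 0, 0, 0, 0, 0]
    - [0, 0, -0.02, 0, 0, 0]
    - [0, 0, -0.05, 0, 0, 0.025]
    - [0, 0, -0.05, 0, 0, 0.025]
    - [-0.012, 0, -0.015, 0, 0, 0]
    - [0, 0, 0, 0, 0, 0]
    - [0, 0, 0, 0, 0, 0]
    - [0, 0, 0, 0, 0, 0]
  gripper: -0.1

```text
t: 48.05
tool_pos: [0.5611, 0.0744, 0.1483]
ee_rot: [-2.139, -2.299, 0.003]
wrist_force: [0.2, 0.7, -0.4]
opening: 0.0477
finger_force: 0.0
```

```bash
cat > row.py <<'E'
from h import *
c=grab('wrist'); P=world(*c[1:]).reshape(-1,3); q=(P[:,:2]-TT)@np.array([[np.cos(TA),-np.sin(TA)],[np.sin(TA),np.cos(TA)]])*1e3
np.savez('row.npz',p=c[0],d=c[1])
m=(P[:,2]>.052)&(P[:,2]<.06)&(abs(q[:,0])<66)&(q[:,1]>-6)&(q[:,1]<166)
from scipy.cluster.vq import kmeans2
cent,lab=kmeans2(q[m],np.array([[34,32.],[34,77],[35,122]])); print(cent.round(1),np.bincount(lab),np.diff(cent[:,1]).round(1))
for cy in cent[:,1]:
    out=[]
    for s in(-1,1):
        pts=[]
        for y in np.arange(4,20,1.5):
            k=(abs(q[:,1]-(cy+s*y))<1)&(q[:,0]<30)&(q[:,0]>-25)&(P[:,2]>.013)&(P[:,2]<.0225)
            if k.sum()>2: pts.append((cy+s*y,np.percentile(q[k,0],5)))
        f=np.polyfit(*np.array(pts).T,1); out.append(np.degrees(np.arctan(f[0])))
    print(round(cy,1),np.round(out,1),'rot',round(-sum(out)/2,1))
to(*tr(34,124),.013,TA)
E
python3 row.py
```

```text
[[ 33.9  31.3]
 [ 34.   77.1]
 [ 35.4 124.1]] [743 841 959] [45.8 47. ]
31.3 [-27.   28.8] rot -0.9
77.1 [-26.2  32.1] rot -3.0
124.1 [-27.4  31.9] rot -2.2
t 48.1 pos [0.5611 0.0744 0.1483] yaw 0.0726 q7 0.02 | turn z 0.0005 then shift mm [ 55.9   0.7 135.2] tilt 0.15
```

arm_command:
  targets:
    - [0.029, 0.001, 0.04, 0, 0, 0]
    - [0.029, 0.001, 0, 0, 0, 0]
    - [0, 0, 0.04, 0, 0, 0]
    - [0, 0, 0.03, 0, 0, 0]
    - [0, 0, 0.016, 0, 0, 0]
    - [0, 0, 0.007, 0, 0, 0]
    - [0, 0, 0, 0, 0, 0]

```text
t: 48.8
tool_pos: [0.5596, 0.1318, 0.0165]
ee_rot: [-2.14, -2.299, 0.002]
wrist_force: [0.4, -0.0, -0.0]
opening: 0.0479
finger_force: 0.0
```

arm_command:
  targets:
    - [0, 0, 0, 0, 0, 0]
    - [0, 0, 0, 0, 0, 0]
    - [0, 0, 0, 0, 0, 0]
    - [0, 0, 0, 0, 0, 0]
    - [0, 0, 0, 0, 0, 0]
    - [0, 0, 0, 0, 0, 0]
    - [0, 0, 0, 0, 0, 0]
  gripper: 1
  force: 30

```text
t: 49.5
tool_pos: [0.56, 0.1323, 0.0175]
ee_rot: [-2.14, -2.3, -0.001]
wrist_force: [-1.9, -0.5, 6.7]
opening: 0.023
finger_force: 30.0
```

arm_command:
  targets:
    - [-0.001, -0.0005, -0.001, 0, 0, -0.01]
    - [-0.001, -0.0005, 0, 0, 0, 0]
    - [-0.001, 0, 0, 0, 0, 0]
    - [-0.0005, 0, 0, 0, 0, 0]
    - [0, 0, 0, 0, 0, 0]

```text
t: 50.0
tool_pos: [0.559, 0.1292, 0.0179]
ee_rot: [-2.128, -2.311, -0.001]
wrist_force: [-0.7, 4.9, -1.3]
opening: 0.0233
finger_force: 30.0
```

arm_command:
  targets:
    - [-0.001, 0, 0.001, 0, 0, 0]
    - [0, 0, 0.0005, 0, 0, 0]
    - [0, 0, 0, 0, 0, 0]
    - [0, 0, 0, 0, 0, 0]

```text
t: 50.4
tool_pos: [0.5592, 0.129, 0.0175]
ee_rot: [-2.127, -2.31, -0.002]
wrist_force: [-6.7, 6.8, 12.0]
opening: 0.0237
finger_force: 30.0
```

arm_command:
  targets:
    - [0, 0, 0, 0, 0, 0]
    - [0, 0, 0, 0, 0, 0]
    - [0, 0, 0, 0, 0, 0]
    - [0, 0, -0.02, 0, 0, 0]
    - [0, 0, -0.05, 0, 0, 0]
    - [0, 0, -0.05, 0, 0, 0.01]
    - [-0.03, 0, -0.01, 0, 0, 0]
    - [-0.03, 0, 0, 0, 0, 0]
    - [0, 0, 0, 0, 0, 0]
    - [0, 0, 0, 0, 0, 0]
    - [0, 0, 0, 0, 0, 0]
  gripper: -0.1

```text
t: 51.5
tool_pos: [0.5633, 0.0684, 0.146]
ee_rot: [-2.139, -2.3, 0.001]
wrist_force: [0.2, 0.1, -0.2]
opening: 0.0478
finger_force: 0.0
```

```bash
python3 row.py; python3 - <<'E'
from h import *
to(*tr(-75,-150),.15); print('lever-side x target', tr(-75,-150))
E
```

```text
[[ 33.8  29.9]
 [ 34.1  75.4]
 [ 34.7 120.9]] [770 864 987] [45.5 45.5]
29.9 [-27.7  31. ] rot -1.6
75.4 [-26.3  31.2] rot -2.4
120.9 [-28.   31.6] rot -1.8
t 51.5 pos [0.5633 0.0686 0.146 ] yaw 0.0732 q7 0.03 | turn z 0.0011 then shift mm [ 61.8  -1.4 133. ] tilt 0.04
t 51.5 pos [0.5633 0.0686 0.146 ] yaw 0.0732 q7 0.03 | turn z 0 then shift mm [-212.1 -110.7   -3.9] tilt 0.04
lever-side x target [ 0.46839771 -0.15101196]
```

arm_command:
  targets:
    - [-0.035, -0.018, 0, 0, 0, 0]
    - [-0.035, -0.018, 0, 0, 0, 0]
    - [-0.035, -0.019, 0, 0, 0, 0]
    - [-0.035, -0.019, 0, 0, 0, 0]
    - [-0.035, -0.019, 0, 0, 0, 0]
    - [-0.035, -0.018, 0, 0, 0, 0]
    - [0, 0, 0, 0, 0, 0]
    - [0, 0, 0, 0, 0, 0]
    - [0, 0, 0, 0, 0, 0]
    - [0, 0, 0, 0, 0, 0]
  gripper: 1

```text
t: 52.55
tool_pos: [0.4685, -0.1483, 0.1463]
ee_rot: [-2.137, -2.302, 0.0]
wrist_force: [-0.6, 0.8, 0.3]
opening: 0.0003
finger_force: 0.0
```

```bash
python3 - <<'E'
from h import *
to(*(tr(-60,-150)+[0,.0015]),.045)
t=grab('scene'); P=world(*t[1:]).reshape(-1,3); q=(P[:,:2]-TT)@np.array([[np.cos(TA),-np.sin(TA)],[np.sin(TA),np.cos(TA)]])*1e3
for n,xy in(('flange',(-30.5,-54)),('block',(39,-54.3)),('h1',(34,32)),('h2',(34,77)),('h3',(35,123))):
    k=(np.hypot(q[:,0]-xy[0],q[:,1]-xy[1])<26); k2=k&(P[:,2]>.045)&(P[:,2]<.065); print(n,q[k2].mean(0).round(1),'top z',np.median(P[k2,2]).round(4),'base z',np.median(P[k&(P[:,2]>.01)&(P[:,2]<.026),2]).round(4))
E
```

```text
t 52.5 pos [ 0.4685 -0.1483  0.1463] yaw 0.0745 q7 0.37 | turn z 0 then shift mm [ -1.2  14.9 101.3] tilt 0.02
flange [-25.8 -54. ] top z 0.0548 base z 0.0181
block [ 43.1 -52.7] top z 0.0524 base z 0.0173
h1 [38.8 29.5] top z 0.0543 base z 0.0172
h2 [38.5 75.2] top z 0.0544 base z 0.0172
h3 [ 39.6 121.2] top z 0.0544 base z 0.0171
```

arm_command:
  targets:
    - [-0.001, 0, 0.04, 0, 0, 0]
    - [0, 0, 0.04, 0, 0, 0]
    - [0, 0, 0.021, 0, 0, 0]
    - [0, 0.012, 0, 0, 0, 0]
    - [0, 0.008, 0, 0, 0, 0]
    - [0, 0.006, 0, 0, 0, 0]
    - [0, 0.006, 0, 0, 0, 0]
    - [0, 0.006, 0, 0, 0, 0]
    - [0, 0.006, 0, 0, 0, 0]
    - [0, 0.006, 0, 0, 0, 0]
    - [0, 0, 0, 0, 0, 0]

```text
t: 53.7
tool_pos: [0.519, -0.147, 0.0456]
ee_rot: [2.139, 2.3, 0.001]
wrist_force: [1.1, -0.0, 0.6]
opening: 0.0004
finger_force: 0.0
```

arm_command:
  targets:
    - [0, 0.005, 0, 0, 0, 0]
    - [0, 0.005, 0, 0, 0, 0]
    - [0, 0.004, 0, 0, 0, 0]
    - [0, 0, 0, 0, 0, 0]

```text
t: 54.1
tool_pos: [0.5325, -0.146, 0.0454]
ee_rot: [2.139, 2.3, 0.0]
wrist_force: [-0.4, 0.4, -0.0]
opening: 0.0005
finger_force: 0.0
```

```bash
cat > lev.py <<'E'
from h import *
s=monitor.read_state(); q=(s['tool_pos'][:2]-TT)@np.array([[np.cos(TA),-np.sin(TA)],[np.sin(TA),np.cos(TA)]])*1e3; print('tcp tray',q.round(1),s['tool_pos'][2],s['wrist_force'].round(1))
for n in('scene','top'):
    t=grab(n); P=world(*t[1:]).reshape(-1,3); q=(P[:,:2]-TT)@np.array([[np.cos(TA),-np.sin(TA)],[np.sin(TA),np.cos(TA)]])*1e3
    dark=t[0].reshape(-1,3).max(1)<60
    k=(abs(q[:,1]+150)<16)&(q[:,0]>-45)&(q[:,0]<50)&(P[:,2]>.055)&(P[:,2]<.095)&dark
    if k.sum(): print(n,k.sum(),'x',np.percentile(q[k,0],[2,50,98]).round(1),'z',np.percentile(P[k,2],[2,98]).round(4))
E
python3 lev.py
```

```text
tcp tray [ -10.7 -149.6] 0.0454003817097098 [-0.4  0.4 -0. ]
scene 20 x [13.9 22.9 26.9] z [0.0588 0.0762]
```

arm_command:
  targets:
    - [0, 0.003, 0, 0, 0, 0]
    - [0, 0.003, 0, 0, 0, 0]
    - [0, 0.002, 0, 0, 0, 0]
    - [0, 0.002, 0, 0, 0, 0]
    - [0, 0, 0, 0, 0, 0]

```text
t: 54.7
tool_pos: [0.5421, -0.1453, 0.0454]
ee_rot: [2.14, 2.3, 0.0]
wrist_force: [-1.1, -0.4, -0.0]
opening: 0.0008
finger_force: 0.1
```

arm_command:
  targets:
    - [0, 0.002, 0, 0, 0, 0]
    - [0, 0.002, 0, 0, 0, 0]
    - [0, 0.002, 0, 0, 0, 0]
    - [0, 0, 0, 0, 0, 0]

```text
t: 55.1
tool_pos: [0.5461, -0.1451, 0.0449]
ee_rot: [-2.138, -2.297, 0.003]
wrist_force: [-8.1, 0.2, 3.6]
opening: 0.0007
finger_force: 4.4
```

```bash
python3 lev.py
```

```text
tcp tray [   2.9 -149.7] 0.04493557743464968 [-8.1  0.2  3.6]
scene 24 x [30.3 35.4 38.3] z [0.0622 0.0723]
```

arm_command:
  targets:
    - [0, 0.001, 0, 0, 0, 0]
    - [0, 0.001, 0, 0, 0, 0]
    - [0, 0, 0, 0, 0, 0]
    - [0, 0, 0, 0, 0, 0]

```text
t: 55.6
tool_pos: [0.5464, -0.1451, 0.0447]
ee_rot: [-2.137, -2.294, 0.006]
wrist_force: [-16.0, -0.1, 9.4]
opening: 0.0006
finger_force: 8.7
```

arm_command:
  targets:
    - [0, -0.01, 0, 0, 0, 0]
    - [0, -0.03, 0, 0, 0, 0]
    - [0, -0.04, 0, 0, 0, 0]
    - [0, 0, -0.04, 0, 0, 0]
    - [0, 0, -0.05, 0, 0, 0]
    - [-0.03, -0.03, -0.03, 0, 0, 0]
    - [-0.05, -0.03, 0, 0, 0, 0]
    - [-0.05, 0, 0, 0, 0, 0]
    - [-0.05, 0, 0, 0, 0, 0]
    - [0, 0, 0, 0, 0, 0]
    - [0, 0, 0, 0, 0, 0]
    - [0, 0, 0, 0, 0, 0]

```text
t: 56.8
tool_pos: [0.4283, -0.325, 0.1643]
ee_rot: [2.139, 2.301, 0.001]
wrist_force: [1.3, 1.9, 0.2]
opening: 0.0004
finger_force: 0.0
```

```bash
python3 lev.py; python3 - <<'E'
from h import *
t=grab('top'); s=grab('scene'); P=world(*t[1:]).reshape(-1,3)
for c in t,s:
    P=world(*c[1:]).reshape(-1,3); q=(P[:,:2]-TT)@np.array([[np.cos(TA),-np.sin(TA)],[np.sin(TA),np.cos(TA)]])*1e3
    for n,xy in(('flange',(-30.5,-54)),('block',(39,-54.3)),('h1',(34,32)),('h2',(34,77)),('h3',(35,123))):
        k=(np.hypot(q[:,0]-xy[0],q[:,1]-xy[1])<26)&(P[:,2]>.045)&(P[:,2]<.065); print(n,q[k].mean(0).round(1),np.median(P[k,2]).round(4))
save('fin.png',np.hstack([cv2.resize(t[0][100:310,230:430],(400,420),interpolation=cv2.INTER_CUBIC),cv2.resize(s[0][190:370,230:400],(400,420),interpolation=cv2.INTER_CUBIC)]))
E
```

```text
tcp tray [-127.5 -320.6] 0.16432147232596878 [1.3 1.9 0.2]
scene 103 x [23.5 32.7 37.4] z [0.0643 0.0822]
top 18 x [14.6 19.6 31.5] z [0.073  0.0807]
flange [-31.  -52.8] 0.055
block [ 38.8 -50.6] 0.0524
h1 [33.9 31. ] 0.0544
h2 [34.1 76.7] 0.0546
h3 [ 34.6 122.8] 0.055
flange [-25.7 -53.9] 0.055
block [ 43.2 -52.1] 0.0524
h1 [39.  29.8] 0.0541
h2 [38.8 75.4] 0.0543
h3 [ 39.8 121.1] 0.0545
```

View pics/fin.png

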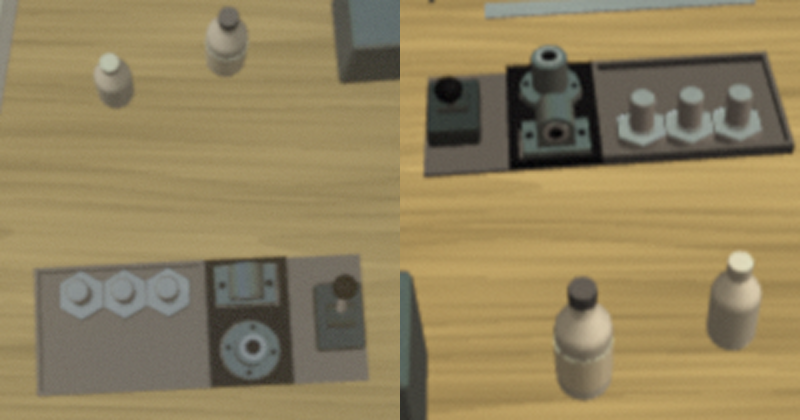

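The final view shows the row of three at (82–168,290), block and flange seated at (247,285) and (250,348), the lever knob thrown to the back at (345,288), and both bottles standing.

```bash
python3 -c "
from station import r; print(r.sign_off())"
```

```text
the job is handed in; nothing more can be done
None
```

The job is handed in at about 57 s of 210 s: offcut in the bin, three hex plugs packed flat to flat along the back rim (the middle one was knocked out of line and put back), block and flange seated, lever thrown to its stop, and both bottles still standing.

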